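Lay the brush-pen place before class

ROBOT

A 6-joint arm with a two-finger parallel gripper is mounted at the origin on the work surface. World frame = base frame: x ahead of the robot, y to its left, z up, the work surface at z = 0. Lengths are in m, angles in rad, forces in N, time in s.
With the tool pointing down it reaches from about 0.35 to 0.975 m from the base axis. Payload 4.9 kg.
Tool frame: the origin (TCP) lies at the very end of the fingers, on their centre line; the grasp point (between the pads) lies 19 mm behind it; x points along the fingers, y is the direction in which the jaws open and shut, and the axes are right-handed (so a half turn about x gives the same grasp; the last joint's range is limited). The gripper opens to 85 mm and grips with 20 to 120 N. Pads are 22 mm wide; open, the fingers measure 114 mm over their backs; the gripper's body (76 mm by 85 mm) begins 54 mm behind the grasp point. The pads swing forward as they close: fully open they stand 13 mm farther back than shut.
Start: joints at [-0.119, 0.053, 1.613, -0, 1.476, -0.119], TCP at [0.625, 0, 0.231] pointing down, gripper open.
Joint ranges: [-3.01, 3.01], [-1.01, 2.22], [0.06, 2.58], [-1.02, 4.17], [0.09, 2.62], [-3.14, 3.14]. Speed limits (rad/s): [2.57, 2.57, 3.14, 3.14, 3.14, 3.14].

INTERFACE

Orientations are given as a unit quaternion [w, x, y, z].
In Python, from plant import manip gives the robot as it stands.
- The arm moves only by the tool play_rows, never from a script. Its argument "plan" is a list of rows, each a list of 5 numbers: the shift along the tool's x, y, z in mm, then the turn about the tool's x in rad, then the closure, from -1 (fully open) to 1 (shut). A call has 1 to 8 rows; each row is the pose to reach, as a shift and turn from the pose commanded when the call began, along the tool's axes at that moment; what a row does not reach only later rows make up. A row lasts 1/8 s, in which the tool goes at most 62.5 mm and 10.7 degrees, less where a joint would pass 70% of its speed; a pose out of reach is approached as far as the arm can. A call with a gripper value outside its range is refused whole. The fingers move at their own pace and stop on an object; the grip force is fixed at half the most. Time passes only in rows, so rows that repeat a pose let the fingers close. It gives the time, the measured TCP pose, the force and the opening at its end, in the units of the state.
- manip.state(): the state, without advancing time (a new reading comes with each control period).
- manip.grab_frame(name): name is "scene" or "side" or "wrist"; returns a dict with "img" (400x640x3 uint8, red, green, blue), "range_z" (400x640 float32, m along the optical axis (not along the pixel's ray), 0 where there is no reading), "fx", "fy", "cx", "cy" (pixels), "origin" and "rotation" of the camera in the world. Camera axes: x right, y up, looking along -z (the intrinsics and any distortion apply to the point x, -y, -z); pixel columns grow to the right and rows downward; lengths in m; the calibration is good to about 2 mm. A picture is of the moment at which its call begins.
- manip.job_done(): hands the job in, once; it reports no verdict.
The state is a dict: "time": time; "joint_pos": joint angles; "joint_vel": joint speeds; "joint_efforts": joint torques, N m; "tool_pos": TCP position; "tool_rot": TCP orientation; "contact_force": force on the tool from outside, world axes, zero at the start; "ft_torque": the same for the moment, N m; "gripper_width": opening from 0.0 (shut) to 1.0 (fully open).
Only numpy, scipy, OpenCV 4.12 (cv2) and the standard library are available. Lean on these libraries where they do the work, as an engineer would, in place of code of your own. Each camera call takes 0.05 s, during which the arm holds its last target. There are 200 camera calls.

TASK

Get the writing desk ready for class. Click every brush pen out by pushing its end button against the fixed wooden ledge at the back of the desk, then lay it in a notch of the brush rest, centred across both rails; and lower every white liner cup gently into a wash pot of its own, so that it rests upright and loose in the taper, neither dropped nor pressed in, or it will jam. Leave the other things on the desk where they are.

Things in the scene. Friction and masses are not known exactly. Their poses are not given: they have to be found in the camera images.
- pen_a_center (a point): centre of the green click brush pen's square barrel, 16 x 16 x 100 mm, about 50 g, lying on the desk on any of its four sides. The point's x axis runs along the barrel towards the brush nose, a grey metal cone ending 68 mm from this centre; the orange end button, 10 mm across, is at the -x end, its outer end 61 mm from this centre while the pen is shut, 53 mm once clicked
- pen_a_button (a joint): end button of the green pen, in m: 0 = standing 11 mm out of the barrel, pen shut; 0.008 = clicked in, 3 mm still standing out, and 7 mm of black brush shows at the nose. A push of about 4 to 6 N along the barrel snaps it over and it then stays in by itself
- pen_b_center (a point): centre of the red click brush pen's square barrel, 16 x 16 x 100 mm, about 50 g, lying on the desk on any of its four sides. The point's x axis runs along the barrel towards the brush nose, a grey metal cone ending 68 mm from this centre; the orange end button, 10 mm across, is at the -x end, its outer end 61 mm from this centre while the pen is shut, 53 mm once clicked
- pen_b_button (a joint): end button of the red pen, in m: 0 = standing 11 mm out of the barrel, pen shut; 0.008 = clicked in, 3 mm still standing out, and 7 mm of black brush shows at the nose. A push of about 4 to 6 N along the barrel snaps it over and it then stays in by itself
- pen_c_center (a point): centre of the blue click brush pen's square barrel, 16 x 16 x 100 mm, about 50 g, lying on the desk on any of its four sides. The point's x axis runs along the barrel towards the brush nose, a grey metal cone ending 68 mm from this centre; the orange end button, 10 mm across, is at the -x end, its outer end 61 mm from this centre while the pen is shut, 53 mm once clicked
- pen_c_button (a joint): end button of the blue pen, in m: 0 = standing 11 mm out of the barrel, pen shut; 0.008 = clicked in, 3 mm still standing out, and 7 mm of black brush shows at the nose. A push of about 4 to 6 N along the barrel snaps it over and it then stays in by itself
- pen_d_center (a point): centre of the yellow click brush pen's square barrel, 16 x 16 x 100 mm, about 50 g, lying on the desk on any of its four sides. The point's x axis runs along the barrel towards the brush nose, a grey metal cone ending 68 mm from this centre; the orange end button, 10 mm across, is at the -x end, its outer end 61 mm from this centre while the pen is shut, 53 mm once clicked
- pen_d_button (a joint): end button of the yellow pen, in m: 0 = standing 11 mm out of the barrel, pen shut; 0.008 = clicked in, 3 mm still standing out, and 7 mm of black brush shows at the nose. A push of about 4 to 6 N along the barrel snaps it over and it then stays in by itself
- ledge_face (a point): point on the upright front face of the fixed wooden ledge along the back of the desk, 45 mm above the desk. The face is a flat wall 70 mm high and 1.3 m long that looks to -x, square to the robot's x axis; the point lies half-way along it. Any free part of it will do for pushing a pen's button against
- rest_mid (a point): middle of the fixed wooden brush rest, 28 mm above the desk = height of a barrel's centre in a notch. Two combed rails run along the point's y, 10 mm thick, 196 mm long, at x = -32 and +32 mm; notches 24 mm wide in both at y = -69, -23, +23, +69 mm, floors 20 mm and teeth 30 mm above the desk. Between the rails 54 mm clear, base 5 mm thick. A pen lies along the point's x, over both rails
- liner_a_center (a point): centre, half-way up, of a white plastic liner cup (all alike), 60 mm high, about 40 g, upright, z axis up, standing on the tray. The top 18 mm is a straight collar 60 mm across, to grip; below it the outside tapers from 56 mm across to 40 mm at the foot. Counts as solid: it can be gripped only round its outside
- pot_a_mouth (a point): centre of the mouth, level with the rim, of a blue porcelain wash pot (all alike), 46 mm high, 62 mm across at the rim, 0.45 kg, loose, on the tray; z axis up. Inside it tapers like the liner, 52 mm across at the rim. A liner lowered in comes to rest on the taper with its centre about 3 mm above the rim, its whole collar and 33 mm in all standing out
- liner_b_center (a point): centre, half-way up, of a white plastic liner cup (all alike), 60 mm high, about 40 g, upright, z axis up, standing on the tray. The top 18 mm is a straight collar 60 mm across, to grip; below it the outside tapers from 56 mm across to 40 mm at the foot. Counts as solid: it can be gripped only round its outside
- pot_b_mouth (a point): centre of the mouth, level with the rim, of a blue porcelain wash pot (all alike), 46 mm high, 62 mm across at the rim, 0.45 kg, loose, on the tray; z axis up. Inside it tapers like the liner, 52 mm across at the rim. A liner lowered in comes to rest on the taper with its centre about 3 mm above the rim, its whole collar and 33 mm in all standing out
- liner_c_center (a point): centre, half-way up, of a white plastic liner cup (all alike), 60 mm high, about 40 g, upright, z axis up, standing on the tray. The top 18 mm is a straight collar 60 mm across, to grip; below it the outside tapers from 56 mm across to 40 mm at the foot. Counts as solid: it can be gripped only round its outside
- pot_c_mouth (a point): centre of the mouth, level with the rim, of a blue porcelain wash pot (all alike), 46 mm high, 62 mm across at the rim, 0.45 kg, loose, on the tray; z axis up. Inside it tapers like the liner, 52 mm across at the rim. A liner lowered in comes to rest on the taper with its centre about 3 mm above the rim, its whole collar and 33 mm in all standing out
- tray_mid (a point): middle of the top of the red lacquer tray's floor, 5 mm above the desk; the fixed tray is 250 mm along its x axis and 350 mm along y, with a rim 12 mm high. Pots and liners stand on it
- paperweight: yellow paperweight bar, 35 x 130 x 24 mm; origin at its underside; not part of the job, leave it be
- inkbottle: black ink bottle with a red cap, 52 mm across, 76 mm high; origin at its underside; not part of the job, leave it be
- pastejar: white and blue seal-paste jar, 64 mm across, 31 mm high; origin at its underside; not part of the job, leave it be
- seal: marble seal, 22 x 22 x 61 mm, standing; origin at its underside; not part of the job, leave it be
- brush: bamboo writing brush 232 mm long, 11 mm thick, lying; origin at its underside, 110 mm from its blunt end; not part of the job, leave it be
There are look-alikes about, which are no part of the job. There is more than one size of the part that bears pen_b_center; the job needs the largest.

How it is judged:
At the end, for the whole second after the job is handed in: Every pen present: button in (over 6 mm), lying in a notch of the rest (barrel centre within 5 mm of notch height, 20 mm of central, 0.2 rad of square). Every liner: upright (0.12 rad), at rest in a pot of its own, within 6 mm of its axis and 6 mm of resting height. Pots upright (0.1 rad) (value of joint each of pen_a_button, pen_b_button, pen_c_button, pen_d_button above 0.006 m and x of pen_a_center in the frame of rest_mid between -0.02 and 0.02 m and y of pen_a_center in the frame of rest_mid between -0.079 and 0.079 m and z of pen_a_center in the frame of rest_mid between -0.005 and 0.005 m and angle between the x axis of each of pen_a_center, pen_b_center, pen_c_center, pen_d_center and the x axis of rest_mid, either way round below 0.2 rad and x of pen_b_center in the frame of rest_mid between -0.02 and 0.02 m and y of pen_b_center in the frame of rest_mid between -0.079 and 0.079 m and z of pen_b_center in the frame of rest_mid between -0.005 and 0.005 m and x of pen_c_center in the frame of rest_mid between -0.02 and 0.02 m and y of pen_c_center in the frame of rest_mid between -0.079 and 0.079 m and z of pen_c_center in the frame of rest_mid between -0.005 and 0.005 m and x of pen_d_center in the frame of rest_mid between -0.02 and 0.02 m and y of pen_d_center in the frame of rest_mid between -0.079 and 0.079 m and z of pen_d_center in the frame of rest_mid between -0.005 and 0.005 m and ((horizontal distance between liner_a_center and pot_a_mouth below 0.006 m and z of liner_a_center in the frame of pot_a_mouth between -0.003 and 0.009 m) or (horizontal distance between liner_a_center and pot_b_mouth below 0.006 m and z of liner_a_center in the frame of pot_b_mouth between -0.003 and 0.009 m) or (horizontal distance between liner_a_center and pot_c_mouth below 0.006 m and z of liner_a_center in the frame of pot_c_mouth between -0.003 and 0.009 m)) and angle between each of liner_a_center, liner_b_center, liner_c_center's own z axis and vertical below 0.12 rad and ((horizontal distance between liner_b_center and pot_a_mouth below 0.006 m and z of liner_b_center in the frame of pot_a_mouth between -0.003 and 0.009 m) or (horizontal distance between liner_b_center and pot_b_mouth below 0.006 m and z of liner_b_center in the frame of pot_b_mouth between -0.003 and 0.009 m) or (horizontal distance between liner_b_center and pot_c_mouth below 0.006 m and z of liner_b_center in the frame of pot_c_mouth between -0.003 and 0.009 m)) and ((horizontal distance between liner_c_center and pot_a_mouth below 0.006 m and z of liner_c_center in the frame of pot_a_mouth between -0.003 and 0.009 m) or (horizontal distance between liner_c_center and pot_b_mouth below 0.006 m and z of liner_c_center in the frame of pot_b_mouth between -0.003 and 0.009 m) or (horizontal distance between liner_c_center and pot_c_mouth below 0.006 m and z of liner_c_center in the frame of pot_c_mouth between -0.003 and 0.009 m)) and angle between each of pot_a_mouth, pot_b_mouth, pot_c_mouth's own z axis and vertical below 0.1 rad); the robot touches nothing.
It fails at once if the gripper presses a liner into a pot so that it wedges ((contact force between liner_a and pot_a above 25 N and contact force between the fingers and liner_a above 5 N) or (contact force between liner_a and pot_b above 25 N and contact force between the fingers and liner_a above 5 N) or (contact force between liner_a and pot_c above 25 N and contact force between the fingers and liner_a above 5 N) or (contact force between liner_b and pot_a above 25 N and contact force between the fingers and liner_b above 5 N) or (contact force between liner_b and pot_b above 25 N and contact force between the fingers and liner_b above 5 N) or (contact force between liner_b and pot_c above 25 N and contact force between the fingers and liner_b above 5 N) or (contact force between liner_c and pot_a above 25 N and contact force between the fingers and liner_c above 5 N) or (contact force between liner_c and pot_b above 25 N and contact force between the fingers and liner_c above 5 N) or (contact force between liner_c and pot_c above 25 N and contact force between the fingers and liner_c above 5 N)).
It fails at once if a liner is dropped or driven hard into a pot (contact force between any of liner_a, liner_b, liner_c and pot_a above 40 N or contact force between any of liner_a, liner_b, liner_c and pot_b above 40 N or contact force between any of liner_a, liner_b, liner_c and pot_c above 40 N).
It fails at once if a bystander (paperweight, ink bottle, seal-paste jar, marble seal, bamboo brush) is moved by more than 30 mm (distance of any of paperweight, inkbottle, pastejar, seal, brush from where it was at the start of the episode above 0.03 m).
Of pen_a, pen_b, pen_c, pen_d only 3 to 4 are there at a start; the rules pass over those that are not, and their reading is None.
Of liner_a, liner_b, liner_c only 2 to 3 are there at a start; the rules pass over those that are not, and their reading is None.
At some moment in a run one of pen_a, pen_b, pen_c, pen_d may be knocked a few centimetres aside while the robot is not near it.
It also fails if it takes over 210 s, if anything falls off the work surface, if the arm or the gripper's body presses on something with over 40 N, if the wrist force passes 120 N, or if a joint passes its speed limit or range.

## Working session

There is one attempt and no reset: what is moved stays moved. The work goes in short steps, Python scripts to look and compute and a tool call to move; the robot and the scene stay as the last step left them, time stands still between calls to the robot, and variables do not carry over. Pictures are saved under pics/ and viewed, about 12 in all and at most 16, crops included, and the job is handed in when it is done.

Besides the shell and the picture viewer there is one more tool, called after "Emit:" in YAML: its name, and indented under it one key for each argument. play_rows: Moves the arm, as the interface text tells. Its arguments: {"type":"object","properties":{"plan":{"type":"array"}},"required":["plan"]}

```bash
ls; mkdir -p pics
cat > h.py <<'E'
import numpy as np, cv2
from plant import manip
def cloud(f):
    z=f["range_z"]; h,w=z.shape
    u,v=np.meshgrid(np.arange(w),np.arange(h))
    P=np.stack([(u-f["cx"])/f["fx"]*z, -(v-f["cy"])/f["fy"]*z, -z],-1)
    W=P@np.array(f["rotation"]).T+np.array(f["origin"])
    W[z<=0]=np.nan
    return W
def save(f,n): cv2.imwrite("pics/"+n+".png",f["img"][...,::-1])
E
python3 - <<'E'
from h import *
for n in ("scene","side","wrist"):
    f=manip.grab_frame(n); save(f,n+"0"); np.savez("pics/%s0.npz"%n,**{k:np.array(v) for k,v in f.items()})
    print(n,f["fx"],f["cx"],f["cy"],f["origin"],np.round(f["rotation"],3).tolist(),[k for k in f])
print(manip.state())
E
```

```text
pics
scene 389.6568579817557 316.7716768779312 191.8205437629924 [ 0.84314466 -0.45525443  0.82857196] [0.9, 0.309, 0.1, 0.29] ['img', 'range_z', 'fx', 'fy', 'cx', 'cy', 'origin', 'rotation']
side 383.7480367251678 320.100114496018 195.5698010933438 [-0.10426539  0.67625835  0.58258316] [-0.319, -0.178, 0.46, 0.809] ['img', 'range_z', 'fx', 'fy', 'cx', 'cy', 'origin', 'rotation']
wrist 282.8928856820584 319.89872506566087 198.08078424227523 [0.62326471 0.08445783 0.37268409] [0.986, -0.164, 0.002, -0.0] ['img', 'range_z', 'fx', 'fy', 'cx', 'cy', 'origin', 'rotation']
{'time': 0.15, 'joint_pos': array([-1.18996188e-01,  5.32166623e-02,  1.61394838e+00,  1.22927766e-05,
        1.47596408e+00, -1.19003728e-01]), 'joint_vel': array([-2.15924101e-04, -1.29330862e-03, -5.15685550e-03,  8.26514233e-04,
        1.14104418e-03, -4.72085161e-05]), 'joint_efforts': array([ 5.10442842e-04, -3.94241810e+01, -3.70721948e+01, -1.15854355e-04,
        4.61802789e-03,  5.00508997e-05]), 'tool_pos': array([6.24537203e-01, 6.15759290e-05, 2.30356375e-01]), 'tool_rot': array([ 0.49957177,  0.49966586,  0.50043112, -0.50033066]), 'contact_force': array([-0.55449514, -0.08763399, -0.36088881]), 'ft_torque': array([ 0.02178471, -0.03296162, -0.02276865]), 'gripper_width': 1.0021620703204643}
```

```bash
python3 - <<'E'
s=open('h.py').read()
s=s.replace('W=P@np.array(f["rotation"]).T','W=P@R.from_quat(np.roll(f["rotation"],-1)).as_matrix().T').replace("import numpy as np, cv2","import numpy as np, cv2\nfrom scipy.spatial.transform import Rotation as R")
s+='''
def ortho(f,x0,x1,y0,y1,s,pic=None,zmax=.2):
    """top view: row grows with -x, col grows with -y, s px per m; returns img and height map"""
    W=cloud(f); h=int((x1-x0)*s); w=int((y1-y0)*s)
    im=np.zeros((h,w,3),np.uint8); H=np.full((h,w),-1.)
    # upsample for filling
    k=3
    W=cv2.resize(W.astype(np.float32),None,fx=k,fy=k,interpolation=cv2.INTER_LINEAR); I=cv2.resize(f["img"],None,fx=k,fy=k)
    r=((x1-W[...,0])*s); c=((y1-W[...,1])*s)
    ok=np.isfinite(r)&(r>=0)&(r<h)&(c>=0)&(c<w)&(W[...,2]<zmax)
    r,c,z,I=r[ok].astype(int),c[ok].astype(int),W[...,2][ok],I[ok]
    o=np.argsort(z); im[r[o],c[o]]=I[o]; H[r[o],c[o]]=z[o]
    return im,H
'''
open('h.py','w').write(s)
E
python3 - <<'E'
from h import *
fs={n:dict(np.load("pics/%s0.npz"%n)) for n in("scene","side","wrist")}
a,_=ortho(fs["scene"],.2,1.05,-.6,.6,600)
b,_=ortho(fs["side"],.2,1.05,-.6,.6,600)
c=np.where(a.sum(-1,keepdims=True)>0,a,b)
for i in range(0,13): cv2.putText(c,"%.1f"%(.6-.1*i),(i*60,10),0,.3,(255,255,255)); c[::10,min(i*60,719)]=(255,0,255)
for j in range(9): x=1.0-.1*j; cv2.putText(c,"%.1f"%x,(0,int((1.05-x)*600)),0,.3,(255,255,255)); c[int((1.05-x)*600),::10]=(255,0,255)
cv2.imwrite("pics/top0.png",c[...,::-1])
E
```

```text
Traceback (most recent call last):
IndexError: index 510 is out of bounds for axis 0 with size 510
```

View pics/scene0.png

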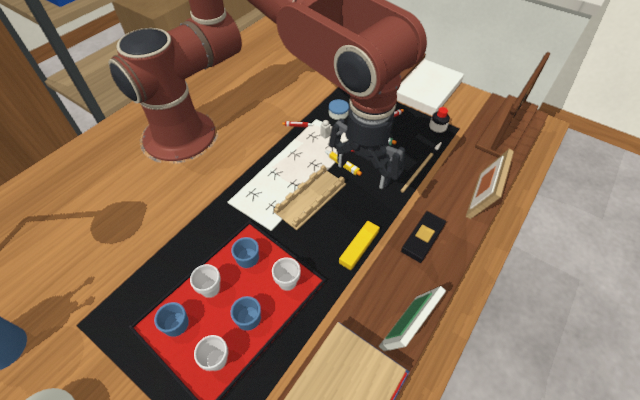

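The scene view shows the tray with 3 white liners and 3 blue pots (lower left), the rest near (310,197), the paperweight near (360,245), and pens partly hidden by the arm. Next, the top view.

Run:
```python
from h import *
fs={n:dict(np.load("pics/%s0.npz"%n)) for n in("scene","side","wrist")}
S=1000
def top(x0,x1,y0,y1):
    ims=[ortho(fs[n],x0,x1,y0,y1,S,zmax=.12)[0] for n in ("wrist","side","scene")]
    c=ims[0]
    for d in ims[1:]: c=np.where(c.sum(-1,keepdims=True)>0,c,d)
    return c
c=top(.3,.9,-.3,.5)
for i in range(8): cv2.putText(c,"%.1f"%(.5-.1*i),(i*100,10),0,.35,(255,255,255)); c[::10,i*100]=(255,0,255)
for j in range(6): x=.9-.1*j; cv2.putText(c,"%.1f"%x,(0,j*100),0,.35,(255,255,255)); c[j*100,::10]=(255,0,255)
cv2.imwrite("pics/top0.png",c[...,::-1])
```

```text
(no output)
```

View pics/top0.png

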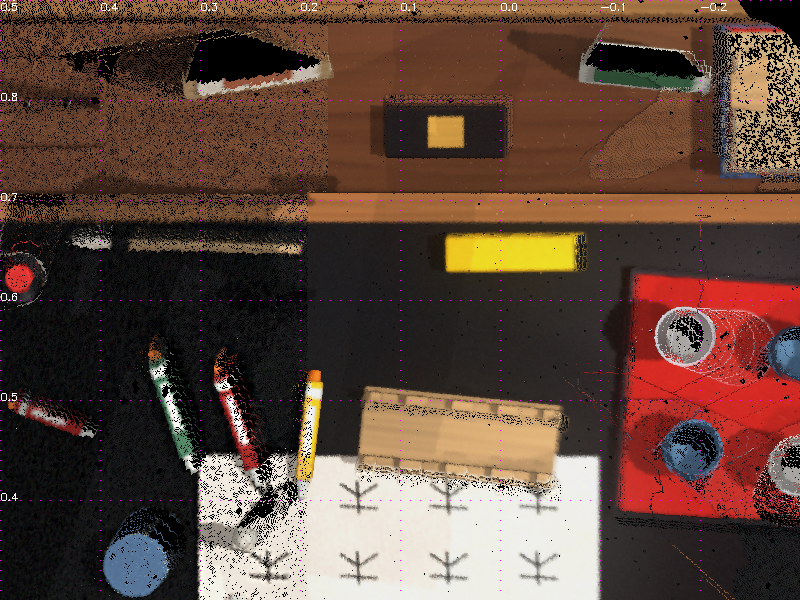

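View pics/wrist0.png

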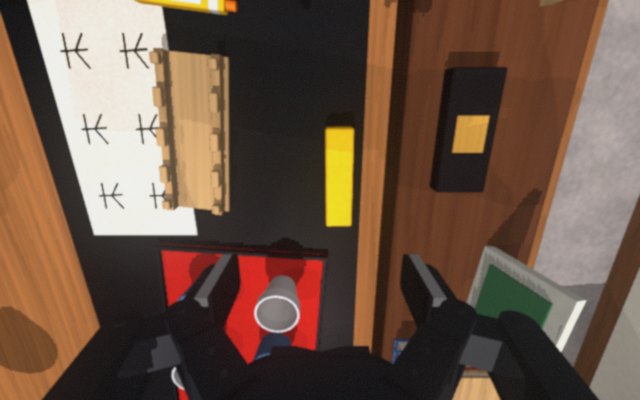

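The top view shows green, red (large) and yellow pens at about x 0.5 and y 0.33/0.27/0.20, plus a small red look-alike at (0.47, 0.46). I see no blue pen yet. The rest centre is near (0.465, 0.05). The wrist view shows the rest and tray. Next I raise the arm over the pens for a clear view.

Emit:
play_rows:
  plan:
    - [-160, -145, -200, 0, -1]
    - [-160, -145, -280, 0, -1]
    - [-160, -145, -280, 0, -1]
    - [-160, -145, -280, 0, -1]
    - [-160, -145, -280, 0, -1]
    - [-160, -145, -280, 0, -1]
    - [-160, -145, -280, 0, -1]
    - [-160, -145, -280, 0, -1]

```text
time: 1.15
tool_pos: [0.48, 0.2796, 0.3904]
tool_rot: [-0.5, -0.5, -0.5, 0.501]
contact_force: [0.4, 0.5, 1.1]
gripper_width: 0.999
```

Run:
```python
from h import *
for n in ("wrist","scene","side"):
    f=manip.grab_frame(n); save(f,n+"1"); np.savez("pics/%s1.npz"%n,**{k:np.array(v) for k,v in f.items()})
s=manip.state(); print(s["time"],s["tool_pos"],s["tool_rot"])
f=dict(np.load("pics/wrist1.npz")); im=cv2.resize(f["img"],None,fx=1.25,fy=1.25); cv2.imwrite("pics/w1.png",im[...,::-1])
# tray from scene
W=cloud(dict(np.load("pics/scene1.npz")));
top,_=ortho(dict(np.load("pics/scene1.npz")),.3,.75,-.5,.2,1000,zmax=.12)
cv2.imwrite("pics/tray.png",top[...,::-1])
```

```text
1.3 [0.48027088 0.27892428 0.38993205] [-0.49934513 -0.49969081 -0.49979886  0.50116328]
```

View pics/w1.png

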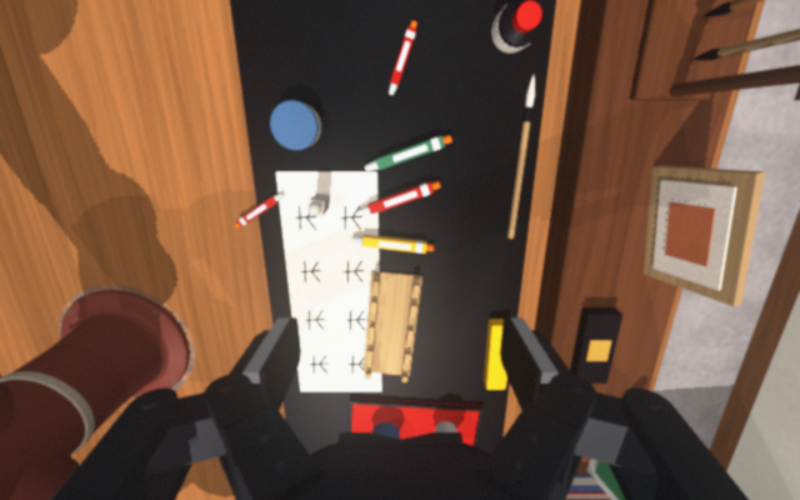

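View pics/tray.png

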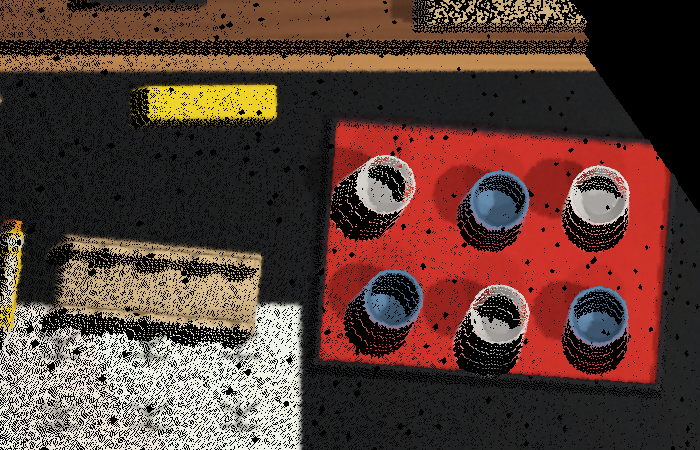

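The wrist view shows the green (410,152), large red (400,197) and yellow (395,244) pens, all with buttons towards the ledge. Two smaller red pens (403,57; 258,210) are the look-alikes, and there is no blue pen. In the tray, the three pots and three liners alternate. Now to measure everything.

```bash
cat >> h.py <<'E'
def pens(f,z0=0.009,z1=.03,box=(.36,.62,.15,.55),S=1000):
    x0,x1,y0,y1=box
    im,H=ortho(f,x0,x1,y0,y1,S,zmax=.05)
    m=cv2.morphologyEx(((H>z0)&(H<z1)).astype(np.uint8),cv2.MORPH_CLOSE,np.ones((3,3)))
    n,L,st,_=cv2.connectedComponentsWithStats(m)
    out=[]
    for i in range(1,n):
        if st[i,4]<500: continue
        r,c=np.nonzero(L==i); P=np.stack([x1-(r+.5)/S,y1-(c+.5)/S],1)
        (cx,cy),wh,_=rc=cv2.minAreaRect((P*1000).astype(np.float32))
        b=cv2.boxPoints(rc)/1000; e=sorted([(np.linalg.norm(b[0]-b[1]),0),(np.linalg.norm(b[1]-b[2]),1)])[1]
        d=(b[1]-b[0]) if e[1]==0 else (b[2]-b[1]); d/=np.linalg.norm(d); d*=np.sign(d[0]) or 1
        t=P@d
        out.append(dict(c=np.round([cx/1000,cy/1000],4),L=np.round(sorted(wh),1),yaw=round(float(np.degrees(np.arctan2(d[1],d[0]))),2),z=round(float(np.median(H[L==i])),4),col=np.median(im[L==i],0),d=d))
    return out
def circles(f,box,zr,S=1000,tol=.004):
    """rim circles at height zr"""
    W=cloud(f).reshape(-1,3); k=np.abs(W[:,2]-zr)<tol; k&=(W[:,0]>box[0])&(W[:,0]<box[1])&(W[:,1]>box[2])&(W[:,1]<box[3])
    return W[k]
def fitc(P,r0):
    from scipy.optimize import least_squares
    s=least_squares(lambda q:np.hypot(P[:,0]-q[0],P[:,1]-q[1])-q[2],[*P[:,:2].mean(0),r0],loss="soft_l1",f_scale=.001)
    return s.x
E
python3 - <<'E'
from h import *
fs={n:dict(np.load("pics/%s1.npz"%n)) for n in("wrist","side","scene")}
for n in fs:
    print(n)
    for p in pens(fs[n]): print(p)
W=cloud(fs["wrist"])
# rest teeth
for n in ("wrist","scene"):
  for p in pens(fs[n],.012,.04,(.4,.53,-.09,.17)): print("rest",p)
for n in ("wrist","scene"):
  P=cloud(fs[n]).reshape(-1,3); k=(P[:,1]>.08)&(P[:,1]<.19)&(P[:,2]>.03)&(P[:,2]<.06)&(P[:,0]>.6)&(P[:,0]<.75); print("ledge",n,np.percentile(P[k,0],[5,20,50,80]))
guess=[(-.185,.565,1),(-.298,.548,0),(-.398,.555,1),(-.192,.452,0),(-.299,.434,1),(-.397,.433,0)]
for y,x,l in guess:
    for n in ("scene","side"):
        P=circles(fs[n],(x-.045,x+.045,y-.045,y+.045),.065 if l else .051,tol=.003)
        if len(P)>30: q=fitc(P,.03); print("liner" if l else "pot",n,len(P),np.round(q,4), np.median(np.abs(np.hypot(P[:,0]-q[0],P[:,1]-q[1])-q[2])))
E
```

```text
wrist
{'c': array([0.4872, 0.3265]), 'L': array([ 18. , 129.1]), 'yaw': 19.09, 'z': 0.0159, 'col': array([158.5, 175. , 151. ]), 'd': array([0.94498605, 0.32711068], dtype=float32)}
{'c': array([0.4739, 0.2608]), 'L': array([ 18.3, 128.7]), 'yaw': 19.65, 'z': 0.0159, 'col': array([230., 136., 131.]), 'd': array([0.941742  , 0.33633637], dtype=float32)}
{'c': array([0.4643, 0.1898]), 'L': array([ 19.3, 129. ]), 'yaw': -6.71, 'z': 0.0159, 'col': array([244., 227., 134.]), 'd': array([ 0.99315065, -0.11684141], dtype=float32)}
{'c': array([0.4799, 0.4485]), 'L': array([12. , 91.4]), 'yaw': 70.02, 'z': 0.0116, 'col': array([228., 153., 152.]), 'd': array([0.3417431, 0.9397934], dtype=float32)}
side
{'c': array([0.5204, 0.5317]), 'L': array([ 40.3, 173.4]), 'yaw': 2.29, 'z': 0.0291, 'col': array([249., 247., 239.]), 'd': array([0.999201  , 0.03996801], dtype=float32)}
{'c': array([0.4898, 0.3255]), 'L': array([ 24.7, 131.5]), 'yaw': 17.77, 'z': 0.0149, 'col': array([102., 151., 116.]), 'd': array([0.95228213, 0.30521896], dtype=float32)}
{'c': array([0.4765, 0.2595]), 'L': array([ 24.7, 1
[... 2247 characters left out ...]
 0.7071253 ]Traceback (most recent call last):
  File "<stdin>", line 11, in <module>
    return _quantile_unchecked(
        a, q, axis, out, overwrite_input, method, keepdims, weights)
    return _ureduce(a,
                    func=_quantile_ureduce_func,
    ...<5 lines>...
                    overwrite_input=overwrite_input,
                    method=method)
    r = func(a, **kwargs)
    result = _quantile(arr,
                       quantiles=q,
    ...<2 lines>...
                       out=out,
                       weights=wgt)
    slices_having_nans = np.isnan(arr[-1, ...])
                                  ~~~^^^^^^^^^
IndexError: index -1 is out of bounds for axis 0 with size 0
```

Run:
```python
from h import *
fs={n:dict(np.load("pics/%s1.npz"%n)) for n in("wrist","side","scene")}
for n in fs:
  P=cloud(fs[n]).reshape(-1,3); k=(P[:,1]>.08)&(P[:,1]<.19)
  print(n,[(x,np.round(np.percentile(P[k&(abs(P[:,0]-x)<.0025),2],[10,50,90]),3).tolist()) for x in np.arange(.66,.72,.005) if (k&(abs(P[:,0]-x)<.0025)).sum()>3])
guess=[(-.185,.565,1),(-.298,.548,0),(-.398,.555,1),(-.192,.452,0),(-.299,.434,1),(-.397,.433,0)]
for y,x,l in guess:
    for n in ("scene","side"):
        P=circles(fs[n],(x-.045,x+.045,y-.045,y+.045),.065 if l else .051,tol=.003)
        if len(P)>30: q=fitc(P,.03); print("liner" if l else "pot",n,len(P),np.round(q,4), np.median(np.abs(np.hypot(P[:,0]-q[0],P[:,1]-q[1])-q[2])))
```

```text
wrist [(np.float64(0.66), [-0.001, 0.001, 0.002]), (np.float64(0.665), [-0.0, 0.0, 0.002]), (np.float64(0.67), [-0.001, 0.0, 0.001]), (np.float64(0.675), [-0.001, 0.0, 0.001]), (np.float64(0.68), [-0.001, -0.0, 0.001]), (np.float64(0.685), [-0.001, -0.0, 0.001]), (np.float64(0.6900000000000001), [-0.001, -0.0, 0.001]), (np.float64(0.6950000000000001), [-0.001, -0.0, 0.001]), (np.float64(0.7000000000000001), [-0.001, 0.0, 0.001]), (np.float64(0.7050000000000001), [0.001, 0.035, 0.063]), (np.float64(0.7100000000000001), [0.02, 0.069, 0.07]), (np.float64(0.7150000000000001), [0.069, 0.07, 0.071])]
side [(np.float64(0.66), [-0.002, -0.0, 0.001]), (np.float64(0.665), [-0.002, -0.0, 0.001]), (np.float64(0.67), [-0.002, 0.0, 0.001]), (np.float64(0.675), [-0.001, -0.0, 0.001]), (np.float64(0.68), [-0.002, -0.001, 0.001]), (np.float64(0.685), [-0.002, -0.001, 0.001]), (np.float64(0.6900000000000001), [-0.003, -0.001, 0.001]), (np.float64(0.6950000000000001), [-0.002, -0.001, 0.001]), (np.float64(0.7000000000000001), [-0.002, -0.001, 0.001]), (np.float64(0.7050000000000001), [-0.001, 0.033, 0.
[... 651 characters left out ...]
286] 0.0006480126644643688
liner side 46 [ 0.5635 -0.1855  0.0293] 0.0008344462323249674
pot scene 219 [ 0.5492 -0.2995  0.0282] 0.0013152045160380772
pot side 46 [ 0.5477 -0.2989  0.0282] 0.001485802510305334
liner scene 174 [ 0.5542 -0.3996  0.0286] 0.000794724202624086
liner side 37 [ 0.5517 -0.3993  0.0292] 0.00182905884014168
pot scene 167 [ 0.451  -0.1935  0.028 ] 0.001212497036568616
pot side 59 [ 0.4488 -0.1922  0.0288] 0.0012295686202845012
liner scene 140 [ 0.4355 -0.2994  0.0287] 0.0007590434065528756
liner side 43 [ 0.4341 -0.299   0.0288] 0.001107379648549095
pot scene 234 [ 0.4337 -0.3984  0.0281] 0.0012838495097068341
pot side 46 [ 0.4314 -0.3983  0.0285] 0.0010619905483513683
```

The measurements agree with the given sizes:
- **Pens:** 129 mm long.
- **Ledge face:** x ≈ 0.7065.
- **Rest:** centre about (0.460, 0.041), yaw −5.7°.
- **Rims:** the fits are good.

I start with the yellow pen.

Emit:
play_rows:
  plan:
    - [100, -12, 88.5, -0.2, -0.2]
    - [280, -12, 88.5, -1.454, -0.2]
    - [280, -12, 88.5, -1.454, -0.2]
    - [280, -12, 88.5, -1.454, -0.2]
    - [280, -12, 88.5, -1.454, -0.2]
    - [280, -12, 88.5, -1.454, -0.2]
    - [280, -12, 88.5, -1.454, -0.2]
    - [280, -12, 88.5, -1.454, -0.2]

```text
time: 2.3
tool_pos: [0.4678, 0.1903, 0.1104]
tool_rot: [0.705, 0.04, 0.707, -0.04]
contact_force: [0.3, -0.1, 0.3]
gripper_width: 0.598
```

```bash
cat >> h.py <<'E'
def yaw():
    s=manip.state(); Rm=R.from_quat(np.roll(s["tool_rot"],-1)).as_matrix(); return Rm, np.arctan2(Rm[1,1],Rm[0,1])
def go(x,y,z,phi):
    """shift+turn to TCP target with tool-y yaw phi (deg)"""
    s=manip.state(); Rm,a=yaw()
    d=Rm.T@(np.array([x,y,z])-s["tool_pos"])*1000; t=-(np.radians(phi)-a); t=(t+np.pi)%(2*np.pi)-np.pi
    print("t%.2f"%s["time"],"pos",np.round(s["tool_pos"],4),"yaw%.1f"%np.degrees(a),"w%.3f"%s["gripper_width"],"F",np.round(s["contact_force"],1),"-> shift",np.round(d,1),"turn %.3f"%t,"j6 %.2f"%s["joint_pos"][5])
E
python3 - <<'E'
from h import *
go(.468,.1905,.003,83.3)
f=manip.grab_frame("wrist"); save(f,"w2")
for p in pens(f,box=(.36,.62,.12,.4)): print(p)
E
```

```text
t2.30 pos [0.4678 0.1903 0.1104] yaw83.5 w0.598 F [ 0.3 -0.1  0.3] -> shift [107.4   0.3   0.4] turn 0.003 j6 -1.22
{'c': array([0.4892, 0.3278]), 'L': array([ 19. , 131.9]), 'yaw': 18.9, 'z': 0.0161, 'col': array([103., 137., 104.]), 'd': array([0.9460596 , 0.32399282], dtype=float32)}
{'c': array([0.4753, 0.262 ]), 'L': array([ 18. , 130.4]), 'yaw': 19.57, 'z': 0.0161, 'col': array([199.,  86.,  62.]), 'd': array([0.9422147 , 0.33500946], dtype=float32)}
{'c': array([0.4664, 0.1911]), 'L': array([ 18. , 131.2]), 'yaw': -7.13, 'z': 0.0161, 'col': array([233., 195.,  71.]), 'd': array([ 0.99227786, -0.12403473], dtype=float32)}
```

Emit:
play_rows:
  plan:
    - [50, 0, 1.5, 0, -0.2]
    - [90, 0, 1.5, 0, -0.2]
    - [107, 0, 1.5, 0, -0.2]
    - [107, 0, 1.5, 0, -0.2]
    - [107, 0, 1.5, 0, 1]
    - [107, 0, 1.5, 0, 1]
    - [107, 0, 1.5, 0, 1]
    - [107, 0, 1.5, 0, 1]

```text
time: 3.35
tool_pos: [0.4712, 0.1918, 0.0064]
tool_rot: [0.707, 0.042, 0.705, -0.041]
contact_force: [-0.6, -1.0, 6.9]
gripper_width: 0.164
```

Emit:
play_rows:
  plan:
    - [0, 0, 0, 0, 1]
    - [-20, 0, 0, 0, 1]
    - [-60, 0, 0, 0, 1]
    - [-60, 0, 0, 0, 1]

```text
time: 3.85
tool_pos: [0.4724, 0.1922, 0.0684]
tool_rot: [0.709, 0.042, 0.703, -0.04]
contact_force: [0.8, 0.4, -0.0]
gripper_width: 0.161
```

Run:
```python
from h import *
go(.635,.130,.040,90)
f=manip.grab_frame("side"); save(f,"s3")
for p in pens(f,.058,.082,box=(.36,.62,.12,.4)): print(p)
```

```text
t3.85 pos [0.4724 0.1922 0.0684] yaw83.3 w0.161 F [ 0.8  0.4 -0. ] -> shift [ 29.5 -42.9 168.5] turn -0.117 j6 -1.21
```

Emit:
play_rows:
  plan:
    - [0, 0, 60, -0.117, 1]
    - [0, -43, 120, -0.117, 1]
    - [26, -43, 162, -0.117, 1]
    - [26, -43, 168, -0.117, 1]
    - [26, -43, 168, -0.117, 1]
    - [26, -43, 168, -0.117, 1]

```text
time: 4.65
tool_pos: [0.6305, 0.1297, 0.0388]
tool_rot: [0.707, -0.0, 0.707, 0.0]
contact_force: [0.7, -0.2, -0.6]
gripper_width: 0.161
```

Emit:
play_rows:
  plan:
    - [0, 0, 8, 0, 1]
    - [0, 0, 11, 0, 1]
    - [0, 0, 13, 0, 1]
    - [0, 0, 13, 0, 1]

```text
time: 5.15
tool_pos: [0.6444, 0.1291, 0.0384]
tool_rot: [0.707, -0.0, 0.707, 0.0]
contact_force: [-0.9, -0.4, -0.9]
gripper_width: 0.166
```

Emit:
play_rows:
  plan:
    - [0, 0, 2, 0, 1]
    - [0, 0, 3, 0, 1]
    - [0, 0, 3, 0, 1]

```text
time: 5.52
tool_pos: [0.6474, 0.129, 0.0383]
tool_rot: [0.707, -0.0, 0.707, 0.0]
contact_force: [-0.3, 0.3, 0.2]
gripper_width: 0.167
```

Run:
```python
from h import *
go(.6545,.130,.043,90)
for n in ("wrist","side"):
    f=manip.grab_frame(n); save(f,n+"4")
cv2.imwrite("pics/v4.png",np.vstack([cv2.imread("pics/wrist4.png")[0:400,100:540],]))
```

```text
t5.53 pos [0.6474 0.129  0.0383] yaw90.0 w0.167 F [-0.3  0.3  0.2] -> shift [-4.7  1.   7.1] turn 0.000 j6 -1.49
```

View pics/v4.png

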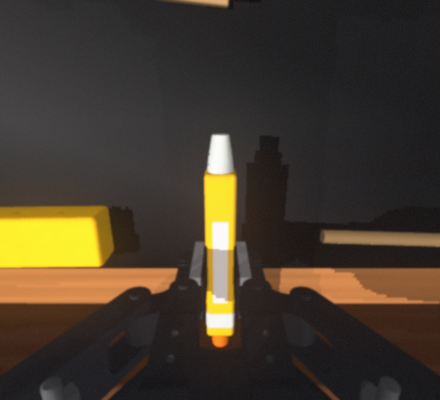

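The pen is held square at (220,240), with its orange button (220,342) facing the ledge and not yet touching. I push on in steps.

Emit:
play_rows:
  plan:
    - [0, 0, 1.5, 0, 1]
    - [0, 0, 3, 0, 1]
    - [0, 0, 3, 0, 1]

```text
time: 6.0
tool_pos: [0.6498, 0.1291, 0.038]
tool_rot: [0.707, -0.0, 0.708, 0.0]
contact_force: [-3.0, 0.5, 0.5]
gripper_width: 0.161
```

Emit:
play_rows:
  plan:
    - [0, 0, 1.5, 0, 1]
    - [0, 0, 3, 0, 1]
    - [0, 0, 3, 0, 1]

```text
time: 6.38
tool_pos: [0.6541, 0.129, 0.0386]
tool_rot: [0.708, -0.0, 0.707, 0.0]
contact_force: [0.3, 0.4, -0.6]
gripper_width: 0.164
```

Emit:
play_rows:
  plan:
    - [0, 0, 1, 0, 1]
    - [0, 0, 2, 0, 1]
    - [0, 0, 2, 0, 1]

```text
time: 6.75
tool_pos: [0.6555, 0.129, 0.0383]
tool_rot: [0.707, -0.0, 0.707, 0.0]
contact_force: [0.2, -0.6, -0.9]
gripper_width: 0.166
```

Force rose to 3 N, then fell to zero 6 mm on, so it snapped. I back off, lift, and measure the rest from close by.

Emit:
play_rows:
  plan:
    - [0, 0, -30, 0, 1]
    - [-40, 0, -80, 0, 1]
    - [-90, -30, -110, 0, 1]
    - [-90, -60, -110, 0, 1]
    - [-90, -60, -110, 0, 1]
    - [-90, -60, -110, 0, 1]

```text
time: 7.5
tool_pos: [0.5451, 0.0693, 0.1278]
tool_rot: [0.707, 0.0, 0.707, 0.0]
contact_force: [0.4, -0.4, -0.6]
gripper_width: 0.163
```

```bash
cat >> h.py <<'E'
def rest(f,box=(.39,.53,-.09,.17)):
    """mid and yaw of the rest: fit of its rail-top mask"""
    W=cloud(f).reshape(-1,3); k=(W[:,2]>.015)&(W[:,2]<.034)&(W[:,0]>box[0])&(W[:,0]<box[1])&(W[:,1]>box[2])&(W[:,1]<box[3])
    rc=cv2.minAreaRect((W[k][:,:2]*1000).astype(np.float32)); return rc,k.sum()
E
python3 - <<'E'
from h import *
go(.46,.105,.06,84.3)
f=manip.grab_frame("wrist"); save(f,"w5"); print(rest(f))
for p in pens(f,.012,.04,(.4,.53,-.09,.17)): print("rest",p)
im,H=ortho(f,.38,.58,-.12,.2,2000,zmax=.06)
m=((H>.025)&(H<.035)).astype(np.uint8)*255
cv2.imwrite("pics/m5.png",np.vstack([im[...,::-1],cv2.cvtColor(m,cv2.COLOR_GRAY2BGR)])[:,:640])
f=manip.grab_frame("side");np.savez("pics/side5.npz",**{k:np.array(v) for k,v in f.items()}); print(rest(f))
f=manip.grab_frame("scene"); print(rest(f))
E
```

```text
t7.50 pos [0.5451 0.0693 0.1278] yaw90.0 w0.163 F [ 0.4 -0.4 -0.6] -> shift [ 67.9  35.7 -85.1] turn 0.099 j6 -1.58
(((462.5421447753906, 40.40193557739258), (196.319091796875, 74.30452728271484), 84.2923583984375), np.int64(6167))
rest {'c': array([0.5039, 0.1065]), 'L': array([19.2, 60. ]), 'yaw': 80.54, 'z': 0.0209, 'col': array([168., 132.,  91.]), 'd': array([0.16439897, 0.9863939 ], dtype=float32)}
rest {'c': array([ 0.4919, -0.0017]), 'L': array([ 14.4, 125.7]), 'yaw': 83.99, 'z': 0.0208, 'col': array([188., 148., 102.]), 'd': array([0.10468514, 0.9945054 ], dtype=float32)}
rest {'c': array([0.4296, 0.0429]), 'L': array([ 13.5, 201.8]), 'yaw': 84.23, 'z': 0.0211, 'col': array([194., 154., 107.]), 'd': array([0.10061046, 0.99492586], dtype=float32)}
(((462.2403869628906, 41.5108528137207), (196.33433532714844, 77.01004791259766), 84.17285919189453), np.int64(614))
(((462.9173583984375, 38.6457405090332), (194.7284698486328, 76.01299285888672), 84.53974914550781), np.int64(678))
```

View pics/w5.png

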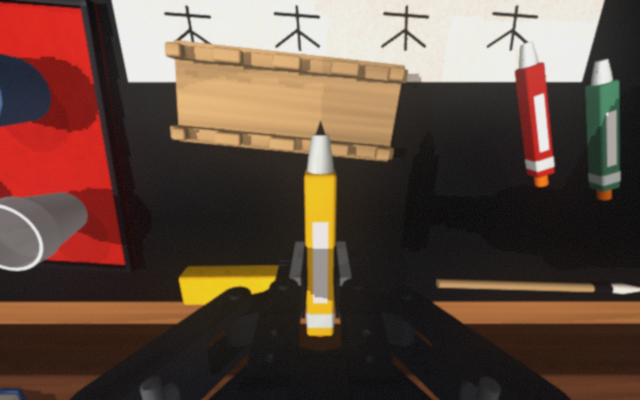

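The black brush tip shows at (320,128), so the yellow pen is clicked. The rest (centre (0.4625, 0.0403), 196×74 mm) fits its given size. I place the pen in the −69 notch.

Run:
```python
from h import *
go(.4576,-.0286,.055,84.3)
```

```text
t7.65 pos [0.545  0.0697 0.1274] yaw90.1 w0.166 F [ 0.6  0.5 -1.5] -> shift [ 72.5 -98.2 -87.4] turn 0.101 j6 -1.58
```

Emit:
play_rows:
  plan:
    - [0, -40, -40, 0.1, 1]
    - [40, -98, -87.5, 0.1, 1]
    - [72, -98, -87.5, 0.1, 1]
    - [72, -98, -87.5, 0.1, 1]
    - [72, -98, -87.5, 0.1, 1]
    - [72, -98, -87.5, 0.1, 1]

```text
time: 8.4
tool_pos: [0.46, -0.0286, 0.0584]
tool_rot: [0.708, 0.035, 0.705, -0.035]
contact_force: [-0.1, -0.4, 0.0]
gripper_width: 0.164
```

Run:
```python
from h import *
go(.4576,-.0286,.0265,84.3)
```

```text
t8.40 pos [ 0.46   -0.0286  0.0584] yaw84.4 w0.164 F [-0.1 -0.4  0. ] -> shift [31.9 -0.2 -2.6] turn 0.001 j6 -1.70
```

Emit:
play_rows:
  plan:
    - [15, 0, -1.5, 0, 1]
    - [25, 0, -1.5, 0, 1]
    - [28, 0, -1.5, 0, 1]
    - [30, 0, -1.5, 0, 1]
    - [30, 0, -1.5, 0, 1]

```text
time: 9.02
tool_pos: [0.4567, -0.0289, 0.0266]
tool_rot: [0.706, 0.035, 0.706, -0.035]
contact_force: [-0.4, 0.2, -0.3]
gripper_width: 0.161
```

Emit:
play_rows:
  plan:
    - [0, 0, 0, 0, 0.2]
    - [0, 0, 0, 0, 0.2]
    - [0, 0, 0, 0, 0.2]
    - [-20, 0, 0, 0, 0.2]
    - [-70, 0, 0, 0, 0.2]
    - [-130, 0, 0, 0, 0.2]
    - [-130, 0, 0, 0, 0.2]
    - [-130, 0, 0, 0, 0.2]

```text
time: 10.02
tool_pos: [0.4562, -0.0288, 0.1561]
tool_rot: [0.706, 0.035, 0.706, -0.035]
contact_force: [-0.2, -0.2, -1.2]
gripper_width: 0.402
```

Run:
```python
from h import *
go(.48,.25,.15,108)
```

```text
t10.03 pos [ 0.4562 -0.0288  0.1561] yaw84.3 w0.402 F [-0.2 -0.2 -1.2] -> shift [  6.1 279.8  -4.2] turn -0.414 j6 -1.70
```

Emit:
play_rows:
  plan:
    - [6, 290, -4, -0.43, -0.1]
    - [6, 290, -4, -0.43, -0.1]
    - [6, 290, -4, -0.43, -0.1]
    - [6, 290, -4, -0.43, -0.1]
    - [6, 290, -4, -0.43, -0.1]
    - [6, 290, -4, -0.43, -0.1]
    - [6, 290, -4, -0.43, -0.1]

```text
time: 10.9
tool_pos: [0.4802, 0.2594, 0.1482]
tool_rot: [0.696, -0.117, 0.699, 0.116]
contact_force: [-0.8, 0.2, -0.5]
gripper_width: 0.553
```

Run:
```python
from h import *
f=manip.grab_frame("wrist"); save(f,"w6")
for p in pens(f,box=(.36,.62,.16,.4)):
    c=p["c"]+.0035*p["d"]; print(p["c"],p["L"],p["yaw"],p["col"],c); go(*c,.006,90+p["yaw"])
f=manip.grab_frame("scene")
for p in pens(f,.022,.04,(.38,.56,-.06,0)): print(p)
```

```text
[0.4755 0.2618] [ 17.9 130.6] 19.49 [204.   95.5  72.5] [0.47879953 0.26296753]
t10.95 pos [0.4805 0.2591 0.1488] yaw108.9 w0.551 F [-0.1  0.3  0. ] -> shift [1.428e+02 4.300e+00 1.000e-01] turn -0.011 j6 -1.54
[0.4796 0.3242] [ 21.2 110.3] 21.67 [ 92. 141. 110.] [0.48285254 0.32549268]
t10.95 pos [0.4805 0.2591 0.1488] yaw108.9 w0.551 F [-0.1  0.3  0. ] -> shift [142.7  62.1  24.1] turn -0.049 j6 -1.54
{'c': array([ 0.445, -0.03 ]), 'L': array([ 59., 125.]), 'yaw': 0.0, 'z': 0.0325, 'col': array([217. , 193. , 103.5]), 'd': array([1., 0.], dtype=float32)}
```

Emit:
play_rows:
  plan:
    - [60, 4.3, 0, -0.011, -0.1]
    - [110, 4.3, 0, -0.011, -0.1]
    - [135, 4.3, 0, -0.011, -0.1]
    - [142, 4.3, 0, -0.011, -0.1]
    - [142, 4.3, 0, -0.011, 1]
    - [142, 4.3, 0, -0.011, 1]
    - [142, 4.3, 0, -0.011, 1]
    - [142, 4.3, 0, -0.011, 1]

```text
time: 12.0
tool_pos: [0.4814, 0.2646, 0.0103]
tool_rot: [0.698, -0.12, 0.696, 0.12]
contact_force: [-0.7, -1.0, 5.3]
gripper_width: 0.163
```

Emit:
play_rows:
  plan:
    - [0, 0, 0, 0, 1]
    - [-15, 0, 0, 0, 1]
    - [-70, 0, 0, 0, 1]
    - [-70, 0, 0, 0, 1]
    - [-70, 0, 0, 0, 1]

```text
time: 12.62
tool_pos: [0.4798, 0.2643, 0.0787]
tool_rot: [0.697, -0.12, 0.697, 0.12]
contact_force: [-0.2, 0.0, -0.6]
gripper_width: 0.157
```

Run:
```python
from h import *
go(.635,.132,.042,90)
```

```text
t12.62 pos [0.4798 0.2643 0.0787] yaw109.6 w0.157 F [-0.2  0.  -0.6] -> shift [  36.8 -176.6  101.9] turn 0.341 j6 -1.54
```

Emit:
play_rows:
  plan:
    - [0, -60, 40, 0.341, 1]
    - [0, -115, 70, 0.341, 1]
    - [30, -172, 97, 0.341, 1]
    - [36, -176.5, 102, 0.341, 1]
    - [36, -176.5, 102, 0.341, 1]
    - [36, -176.5, 102, 0.341, 1]

```text
time: 13.38
tool_pos: [0.6337, 0.1326, 0.0414]
tool_rot: [0.706, -0.0, 0.708, 0.0]
contact_force: [-0.4, -0.2, -1.0]
gripper_width: 0.155
```

Emit:
play_rows:
  plan:
    - [0, 0, 7, 0, 1]
    - [0, 0, 9, 0, 1]
    - [0, 0, 10, 0, 1]
    - [0, 0, 10, 0, 1]

```text
time: 13.88
tool_pos: [0.6451, 0.1322, 0.0425]
tool_rot: [0.707, -0.0, 0.707, 0.0]
contact_force: [-0.3, -0.0, -0.1]
gripper_width: 0.163
```

Run:
```python
from h import *
go(.635,.132,.042,90)
```

```text
t13.88 pos [0.6451 0.1322 0.0425] yaw90.0 w0.163 F [-0.3 -0.  -0.1] -> shift [  0.5  -0.2 -10.1] turn 0.001 j6 -1.48
```

Emit:
play_rows:
  plan:
    - [0, 0, 1.5, 0, 1]
    - [0, 0, 3, 0, 1]
    - [0, 0, 3, 0, 1]

```text
time: 14.25
tool_pos: [0.6482, 0.1319, 0.0423]
tool_rot: [0.707, -0.0, 0.707, 0.0]
contact_force: [0.4, -0.2, -0.7]
gripper_width: 0.156
```

Emit:
play_rows:
  plan:
    - [0, 0, 1, 0, 1]
    - [0, 0, 2, 0, 1]
    - [0, 0, 2, 0, 1]

```text
time: 14.62
tool_pos: [0.6501, 0.132, 0.0423]
tool_rot: [0.707, -0.0, 0.707, 0.0]
contact_force: [-0.1, -0.5, -0.7]
gripper_width: 0.16
```

Emit:
play_rows:
  plan:
    - [0, 0, 1, 0, 1]
    - [0, 0, 2, 0, 1]
    - [0, 0, 2, 0, 1]

```text
time: 15.0
tool_pos: [0.6516, 0.132, 0.042]
tool_rot: [0.707, -0.0, 0.707, 0.0]
contact_force: [-2.7, -0.2, 0.6]
gripper_width: 0.162
```

Emit:
play_rows:
  plan:
    - [0, 0, 1, 0, 1]
    - [0, 0, 2.5, 0, 1]
    - [0, 0, 2.5, 0, 1]

```text
time: 15.38
tool_pos: [0.6554, 0.132, 0.0427]
tool_rot: [0.708, 0.0, 0.706, 0.0]
contact_force: [0.1, 0.4, -0.7]
gripper_width: 0.16
```

Emit:
play_rows:
  plan:
    - [0, 0, -30, 0, 1]
    - [-40, 0, -80, 0, 1]
    - [-90, -30, -110, 0, 1]
    - [-90, -60, -110, 0, 1]
    - [-90, -60, -110, 0, 1]
    - [-90, -60, -110, 0, 1]

```text
time: 16.12
tool_pos: [0.5446, 0.0722, 0.132]
tool_rot: [0.707, 0.0, 0.707, 0.0]
contact_force: [-0.0, -0.2, -0.3]
gripper_width: 0.16
```

Run:
```python
from h import *
go(.4668,.063,.060,84.3)
f=manip.grab_frame("wrist"); save(f,"w7"); print(rest(f))
for p in pens(f,.022,.04,(.36,.56,-.07,.02)): print(p)
```

```text
t16.12 pos [0.5446 0.0722 0.132 ] yaw90.0 w0.160 F [-0.  -0.2 -0.3] -> shift [ 72.1  -9.2 -77.8] turn 0.099 j6 -1.57
(((455.6102294921875, 40.85023498535156), (196.28598022460938, 118.4478988647461), 84.20098114013672), np.int64(6333))
{'c': array([ 0.4495, -0.0237]), 'L': array([ 61.8, 122.6]), 'yaw': -5.88, 'z': 0.0353, 'col': array([226., 195.,  98.]), 'd': array([ 0.9947432 , -0.10240012], dtype=float32)}
```

View pics/w7.png

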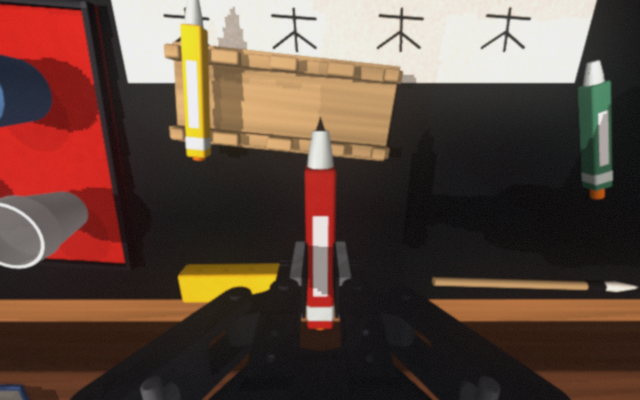

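The yellow pen lies in its notch (195,90) and the red pen's black tip is out at (320,124). The red pen goes to the +23 notch.

Emit:
play_rows:
  plan:
    - [30, -9, -50, 0.1, 1]
    - [72, -9, -75, 0.1, 1]
    - [72, -9, -75, 0.1, 1]
    - [72, -9, -75, 0.1, 1]
    - [72, -9, -75, 0.1, 1]

```text
time: 16.8
tool_pos: [0.4726, 0.0631, 0.0629]
tool_rot: [0.708, 0.035, 0.705, -0.035]
contact_force: [0.2, -0.3, -0.4]
gripper_width: 0.156
```

Run:
```python
from h import *
go(.4695,.0628,.0295,84.3)
```

```text
t16.80 pos [0.4726 0.0631 0.0629] yaw84.3 w0.156 F [ 0.2 -0.3 -0.4] -> shift [33.4 -0.6 -3.2] turn 0.000 j6 -1.49
```

Emit:
play_rows:
  plan:
    - [15, 0, -2, 0, 1]
    - [25, 0, -2, 0, 1]
    - [30, 0, -2, 0, 1]
    - [32, 0, -2, 0, 1]
    - [32, 0, -2, 0, 1]

```text
time: 17.42
tool_pos: [0.4673, 0.0632, 0.0302]
tool_rot: [0.705, 0.035, 0.707, -0.035]
contact_force: [-10.8, 0.5, 17.8]
gripper_width: 0.161
```

Emit:
play_rows:
  plan:
    - [1, 0, 0, 0, 1]
    - [1, 0, 0, 0, 1]

```text
time: 17.68
tool_pos: [0.4674, 0.0632, 0.0301]
tool_rot: [0.705, 0.035, 0.708, -0.035]
contact_force: [-14.3, 0.8, 24.8]
gripper_width: 0.163
```

Emit:
play_rows:
  plan:
    - [0, 0, 0, 0, 0.2]
    - [0, 0, 0, 0, 0.2]
    - [0, 0, 0, 0, 0.2]
    - [-20, 0, 0, 0, 0.2]
    - [-70, 0, 0, 0, 0.2]
    - [-130, 0, 0, 0, 0.2]
    - [-130, 0, 0, 0, 0.2]
    - [-130, 0, 0, 0, 0.2]

```text
time: 18.68
tool_pos: [0.4673, 0.0631, 0.1568]
tool_rot: [0.706, 0.035, 0.706, -0.035]
contact_force: [0.1, -0.9, -0.3]
gripper_width: 0.401
```

Run:
```python
from h import *
go(.49,.31,.15,109)
```

```text
t18.68 pos [0.4673 0.0631 0.1568] yaw84.3 w0.401 F [ 0.1 -0.9 -0.3] -> shift [  6.8 247.9  -2.1] turn -0.431 j6 -1.49
```

Emit:
play_rows:
  plan:
    - [6, 258, -2, -0.43, -0.1]
    - [6, 258, -2, -0.43, -0.1]
    - [6, 258, -2, -0.43, -0.1]
    - [6, 258, -2, -0.43, -0.1]
    - [6, 258, -2, -0.43, -0.1]
    - [6, 258, -2, -0.43, -0.1]
    - [6, 258, -2, -0.43, -0.1]

```text
time: 19.55
tool_pos: [0.4909, 0.3186, 0.1502]
tool_rot: [0.697, -0.116, 0.698, 0.115]
contact_force: [0.5, -0.9, 0.4]
gripper_width: 0.548
```

Run:
```python
from h import *
f=manip.grab_frame("wrist"); save(f,"w8")
for p in pens(f,box=(.36,.62,.16,.4)):
    c=p["c"]+.0035*p["d"]; print(p["c"],p["L"],p["yaw"],p["col"],c); go(*c,.008,90+p["yaw"])
```

```text
[0.4893 0.3276] [ 17.4 130.6] 18.43 [124.5 143.  114. ] [0.49262039 0.3287068 ]
t19.60 pos [0.4911 0.3185 0.1506] yaw108.8 w0.550 F [-0.  -0.3 -0.6] -> shift [142.6   9.2   4.9] turn 0.007 j6 -1.45
```

Emit:
play_rows:
  plan:
    - [60, 9, 3, 0.007, -0.1]
    - [110, 9, 3, 0.007, -0.1]
    - [135, 9, 3, 0.007, -0.1]
    - [141, 9, 3, 0.007, -0.1]
    - [141, 9, 3, 0.007, 1]
    - [141, 9, 3, 0.007, 1]
    - [141, 9, 3, 0.007, 1]
    - [141, 9, 3, 0.007, 1]

```text
time: 20.6
tool_pos: [0.4928, 0.3301, 0.0126]
tool_rot: [0.699, -0.114, 0.697, 0.114]
contact_force: [0.2, -2.4, 6.3]
gripper_width: 0.154
```

Emit:
play_rows:
  plan:
    - [0, 0, 0, 0, 1]
    - [-15, 0, 0, 0, 1]
    - [-70, 0, 0, 0, 1]
    - [-70, 0, 0, 0, 1]
    - [-70, 0, 0, 0, 1]

```text
time: 21.22
tool_pos: [0.4911, 0.3296, 0.0808]
tool_rot: [0.698, -0.114, 0.698, 0.114]
contact_force: [-0.0, -0.6, -0.5]
gripper_width: 0.151
```

Run:
```python
from h import *
go(.635,.132,.044,90)
```

```text
t21.23 pos [0.4911 0.3296 0.0808] yaw108.5 w0.151 F [-0.  -0.6 -0.5] -> shift [  36.7 -233.1   73.6] turn 0.323 j6 -1.43
```

Emit:
play_rows:
  plan:
    - [0, -60, 20, 0.323, 1]
    - [0, -120, 40, 0.323, 1]
    - [0, -175, 58, 0.323, 1]
    - [30, -233, 73, 0.323, 1]
    - [36, -233, 73, 0.323, 1]
    - [36, -233, 73, 0.323, 1]
    - [36, -233, 73, 0.323, 1]

```text
time: 22.1
tool_pos: [0.6337, 0.133, 0.0442]
tool_rot: [0.707, -0.001, 0.707, 0.001]
contact_force: [0.8, 0.1, -0.5]
gripper_width: 0.152
```

Emit:
play_rows:
  plan:
    - [0, 0, 7, 0, 1]
    - [0, 0, 9, 0, 1]
    - [0, 0, 10, 0, 1]
    - [0, 0, 10, 0, 1]

```text
time: 22.6
tool_pos: [0.6445, 0.132, 0.0444]
tool_rot: [0.707, -0.0, 0.707, 0.0]
contact_force: [0.5, -0.7, -0.6]
gripper_width: 0.153
```

Emit:
play_rows:
  plan:
    - [0, 0, 1.5, 0, 1]
    - [0, 0, 3, 0, 1]
    - [0, 0, 3, 0, 1]

```text
time: 22.98
tool_pos: [0.6476, 0.1317, 0.0443]
tool_rot: [0.707, -0.0, 0.707, 0.0]
contact_force: [0.5, -0.6, -1.1]
gripper_width: 0.151
```

Emit:
play_rows:
  plan:
    - [0, 0, 1, 0, 1]
    - [0, 0, 2, 0, 1]
    - [0, 0, 2, 0, 1]

```text
time: 23.35
tool_pos: [0.6486, 0.1318, 0.0439]
tool_rot: [0.706, -0.0, 0.708, 0.0]
contact_force: [-3.9, 0.2, 0.3]
gripper_width: 0.155
```

Emit:
play_rows:
  plan:
    - [0, 0, 1.5, 0, 1]
    - [0, 0, 3, 0, 1]
    - [0, 0, 3, 0, 1]

```text
time: 23.72
tool_pos: [0.6534, 0.1318, 0.0448]
tool_rot: [0.708, 0.0, 0.706, 0.0]
contact_force: [0.2, -0.2, 0.2]
gripper_width: 0.156
```

Emit:
play_rows:
  plan:
    - [0, 0, 1, 0, 1]
    - [0, 0, 2, 0, 1]
    - [0, 0, 2, 0, 1]

```text
time: 24.1
tool_pos: [0.6546, 0.1318, 0.0444]
tool_rot: [0.707, -0.0, 0.707, 0.0]
contact_force: [0.6, -1.0, -1.2]
gripper_width: 0.152
```

Emit:
play_rows:
  plan:
    - [0, 0, -30, 0, 1]
    - [-40, 0, -80, 0, 1]
    - [-90, -30, -110, 0, 1]
    - [-90, -40, -110, 0, 1]
    - [-90, -40, -110, 0, 1]
    - [-90, -40, -110, 0, 1]

```text
time: 24.85
tool_pos: [0.5439, 0.092, 0.1325]
tool_rot: [0.706, 0.0, 0.708, 0.0]
contact_force: [-0.3, 0.4, -0.7]
gripper_width: 0.155
```

Run:
```python
from h import *
go(.4722,.1087,.060,84.3)
f=manip.grab_frame("wrist"); save(f,"w9")
```

```text
t24.85 pos [0.5439 0.092  0.1325] yaw90.0 w0.155 F [-0.3  0.4 -0.7] -> shift [ 72.7  16.7 -71.5] turn 0.100 j6 -1.54
```

View pics/w9.png

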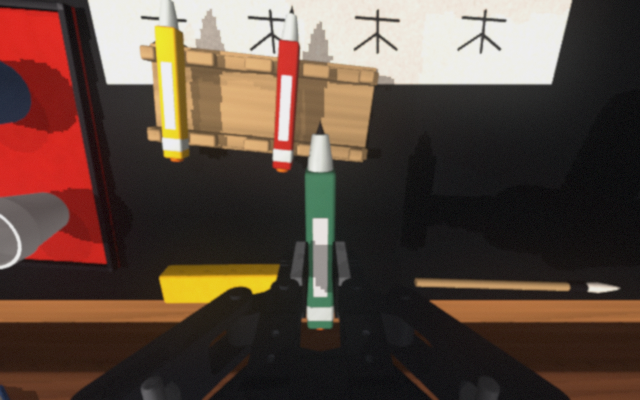

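All good: the green tip is out at (320,127), and yellow and red lie in their notches. Green goes to the +69 notch.

Emit:
play_rows:
  plan:
    - [30, 17, -50, 0.1, 1]
    - [70, 17, -71, 0.1, 1]
    - [70, 17, -71, 0.1, 1]
    - [70, 17, -71, 0.1, 1]
    - [70, 17, -71, 0.1, 1]

```text
time: 25.52
tool_pos: [0.4761, 0.1088, 0.0666]
tool_rot: [0.708, 0.036, 0.705, -0.035]
contact_force: [0.1, 0.9, -0.3]
gripper_width: 0.157
```

Run:
```python
from h import *
go(.4722,.1087,.0325,84.3)
```

```text
t25.52 pos [0.4761 0.1088 0.0666] yaw84.3 w0.157 F [ 0.1  0.9 -0.3] -> shift [34.1 -0.6 -4. ] turn -0.001 j6 -1.40
```

Emit:
play_rows:
  plan:
    - [15, 0, -2, 0, 1]
    - [24, 0, -2, 0, 1]
    - [28, 0, -2, 0, 1]
    - [30, 0, -2, 0, 1]
    - [30, 0, -2, 0, 1]
    - [30, 0, -2, 0, 1]

```text
time: 26.28
tool_pos: [0.4717, 0.109, 0.0346]
tool_rot: [0.706, 0.035, 0.706, -0.035]
contact_force: [-0.8, -1.0, -0.8]
gripper_width: 0.152
```

Emit:
play_rows:
  plan:
    - [1, 0, 0, 0, 1]
    - [1, 0, 0, 0, 1]

```text
time: 26.52
tool_pos: [0.4715, 0.109, 0.0334]
tool_rot: [0.706, 0.035, 0.706, -0.035]
contact_force: [-0.7, 0.3, -0.7]
gripper_width: 0.155
```

Emit:
play_rows:
  plan:
    - [1, 0, 0, 0, 0.2]
    - [1, 0, 0, 0, 0.2]
    - [1, 0, 0, 0, 0.2]
    - [-20, 0, 0, 0, 0.2]
    - [-70, 0, 0, 0, 0.2]
    - [-130, 0, 0, 0, 0.2]
    - [-180, 0, 0, 0, 0.2]
    - [-180, 0, 0, 0, 0.2]

```text
time: 27.52
tool_pos: [0.4744, 0.1092, 0.2194]
tool_rot: [0.71, 0.036, 0.702, -0.035]
contact_force: [-0.6, 0.4, -0.2]
gripper_width: 0.402
```

Run:
```python
from h import *
go(.50,-.25,.32,90)
f=manip.grab_frame("wrist"); save(f,"w10")
```

```text
t27.52 pos [0.4744 0.1092 0.2194] yaw84.3 w0.402 F [-0.6  0.4 -0.2] -> shift [-100.6 -354.7   62.3] turn -0.100 j6 -1.40
```

Emit:
play_rows:
  plan:
    - [-60, -60, 10, -0.1, -1]
    - [-100, -400, 62, -0.1, -1]
    - [-100, -400, 62, -0.1, -1]
    - [-100, -400, 62, -0.1, -1]
    - [-100, -400, 62, -0.1, -1]
    - [-100, -400, 62, -0.1, -1]
    - [-100, -400, 62, -0.1, -1]
    - [-100, -400, 62, -0.1, -1]

```text
time: 28.58
tool_pos: [0.4924, -0.2979, 0.3109]
tool_rot: [0.706, 0.002, 0.708, -0.001]
contact_force: [0.3, 0.8, 0.1]
gripper_width: 1.004
```

```bash
cat >> h.py <<'E'
def tray(names=("wrist","scene","side"),guess=[(-.185,.564,1),(-.299,.548,0),(-.399,.553,1),(-.193,.450,0),(-.299,.435,1),(-.398,.432,0)]):
  for n in names:
    f=manip.grab_frame(n); save(f,n+"t%.0f"%(manip.state()["time"]*10))
    for y,x,l in guess:
      q=np.array([x,y,.03])
      for it in range(3):
        P=circles(f,(q[0]-.04,q[0]+.04,q[1]-.04,q[1]+.04),[.051,.065,.084][l],tol=.003)
        if len(P)<30: break
        q=fitc(P,.03)
      if len(P)>=30: print(n,["pot","liner","placed"][l],len(P),np.round(q,4))
E
python3 - <<'E'
from h import *
tray()
go(.564,-.186,.12,90)
for n in ("side","scene"):
  f=manip.grab_frame(n)
  for p in pens(f,.030,.045,(.36,.58,-.08,.16)): print(n,p["c"],p["L"],p["yaw"],p["z"],p["col"])
E
```

```text
wrist liner 261 [ 0.5642 -0.1861  0.0287]
wrist pot 376 [ 0.5478 -0.2996  0.028 ]
wrist liner 263 [ 0.5531 -0.3998  0.0286]
wrist pot 471 [ 0.4502 -0.1936  0.028 ]
wrist liner 280 [ 0.4346 -0.2994  0.0285]
wrist pot 487 [ 0.4323 -0.3982  0.028 ]
scene liner 118 [ 0.5648 -0.1857  0.0286]
scene pot 223 [ 0.5494 -0.2995  0.0281]
scene liner 177 [ 0.5541 -0.3996  0.0286]
scene pot 168 [ 0.4513 -0.1934  0.0281]
scene liner 141 [ 0.4356 -0.2992  0.0288]
scene pot 232 [ 0.4337 -0.3985  0.0281]
side liner 43 [ 0.5642 -0.186   0.0285]
side pot 45 [ 0.5475 -0.2982  0.0282]
side liner 31 [ 0.5517 -0.3987  0.029 ]
side pot 59 [ 0.4493 -0.1921  0.0282]
side liner 40 [ 0.4336 -0.2986  0.0284]
t28.73 pos [ 0.4929 -0.2942  0.3114] yaw90.0 w1.001 F [-0.2  0.8  0.8] -> shift [191.4 107.7  71.6] turn 0.001 j6 -2.24
side [0.4608 0.1071] [ 24.9 120.2] -6.01 0.0342 [ 79. 116.  92.]
side [0.4546 0.0609] [ 25.7 120.4] -5.91 0.0337 [170.  80.  67.]
side [ 0.4452 -0.0323] [ 30.1 119. ] -7.47 0.0332 [202. 170.  91.]
scene [0.463  0.1154] [ 33.3 120.6] -3.95 0.0356 [117. 146. 116.]
scene [0.4575 0.0753] [ 41.3 122.8] -4.47 0.0354 [196. 123. 105.]
scene [ 0.4475 -0.0158] [ 43.6 122.3] -4.76 0.0357 [223. 204. 118.]
```

Emit:
play_rows:
  plan:
    - [60, 40, 30, 0, -1]
    - [120, 90, 60, 0, -1]
    - [180, 108, 71.5, 0, -1]
    - [190, 108, 71.5, 0, -1]
    - [190, 108, 71.5, 0, -1]
    - [190, 108, 71.5, 0, -1]

```text
time: 29.58
tool_pos: [0.5655, -0.1873, 0.1252]
tool_rot: [0.708, -0.001, 0.706, -0.0]
contact_force: [-0.2, 0.3, 1.5]
gripper_width: 1.0
```

Run:
```python
from h import *
go(.5642,-.1861,.036,90)
```

```text
t29.57 pos [ 0.5655 -0.1873  0.1252] yaw90.1 w1.000 F [-0.2  0.3  1.5] -> shift [89.2  1.3 -1.5] turn 0.001 j6 -2.02
```

Emit:
play_rows:
  plan:
    - [40, 1, -1, 0, -1]
    - [70, 1, -1, 0, -1]
    - [85, 1, -1, 0, -1]
    - [85, 1, -1, 0, -1]
    - [85, 1, -1, 0, -1]

```text
time: 30.2
tool_pos: [0.5652, -0.1871, 0.0406]
tool_rot: [0.708, -0.001, 0.706, -0.001]
contact_force: [-0.8, 0.6, -0.0]
gripper_width: 1.003
```

Emit:
play_rows:
  plan:
    - [0, 0, 0, 0, 1]
    - [0, 0, 0, 0, 1]
    - [0, 0, 0, 0, 1]
    - [0, 0, 0, 0, 1]
    - [0, 0, 0, 0, 1]

```text
time: 30.82
tool_pos: [0.5651, -0.1867, 0.0401]
tool_rot: [0.708, -0.001, 0.706, -0.0]
contact_force: [0.1, 0.6, 6.9]
gripper_width: 0.678
```

Emit:
play_rows:
  plan:
    - [-5, 0, 0, 0, 1]
    - [-30, 0, 0, 0, 1]
    - [-70, 0, 0, 0, 1]
    - [-70, 0, 0, 0, 1]
    - [-70, 0, 0, 0, 1]

```text
time: 31.45
tool_pos: [0.5631, -0.1859, 0.1075]
tool_rot: [0.707, 0.0, 0.708, 0.0]
contact_force: [-0.5, 0.7, -0.4]
gripper_width: 0.685
```

Run:
```python
from h import *
go(.4502,-.1936,.105,90)
f=manip.grab_frame("side");save(f,"s11");f=manip.grab_frame("wrist");save(f,"w11")
cv2.imwrite("pics/v11.png",np.hstack([cv2.imread("pics/s11.png")[100:400,330:640],cv2.imread("pics/w11.png")[80:380,100:540]]))
```

```text
t31.45 pos [ 0.5631 -0.1859  0.1075] yaw90.0 w0.685 F [-0.5  0.7 -0.4] -> shift [   2.6   -7.7 -112.9] turn 0.000 j6 -2.02
```

View pics/v11.png

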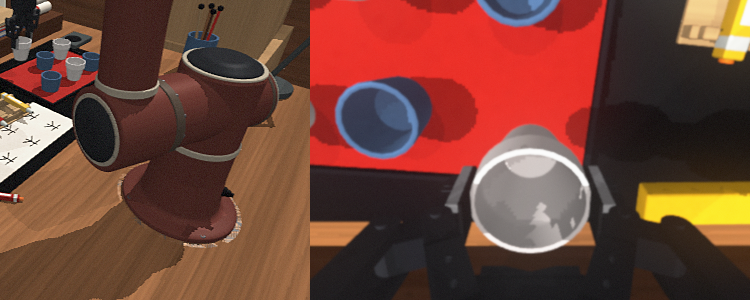

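The liner is held upright at its collar. Now I move it over the pot at (0.450, −0.194).

Emit:
play_rows:
  plan:
    - [-10, -8, -50, 0, 1]
    - [-10, -8, -95, 0, 1]
    - [-10, -8, -111, 0, 1]
    - [-10, -8, -112, 0, 1]
    - [-10, -8, -112, 0, 1]
    - [-10, -8, -112, 0, 1]
    - [-10, -8, -112, 0, 1]

```text
time: 32.42
tool_pos: [0.4523, -0.1942, 0.1183]
tool_rot: [0.707, -0.0, 0.707, 0.0]
contact_force: [-0.5, 0.2, -0.4]
gripper_width: 0.686
```

Run:
```python
from h import *
go(.4511,-.194,.061,90)
f=manip.grab_frame("wrist")
W=cloud(f).reshape(-1,3)
for z in (.051,):
    P=circles(f,(.40,.50,-.24,-.15),z); print(len(P), fitc(P,.03) if len(P)>30 else "")
k=(W[:,2]>.1)&(W[:,2]<.16)&(abs(W[:,0]-.45)<.04)&(abs(W[:,1]+.194)<.029)
zt=np.percentile(W[k,2],[50,90,99]); print(zt)
for zz in np.arange(.12,.145,.004):
    P=circles(f,(.41,.49,-.23,-.16),zz,tol=.002); 
    if len(P)>30: print(zz,len(P),np.round(fitc(P,.03),4))
```

```text
t32.42 pos [ 0.4523 -0.1942  0.1183] yaw90.0 w0.686 F [-0.5  0.2 -0.4] -> shift [57.3  0.2 -1.2] turn 0.001 j6 -2.13
880 [ 0.44937054 -0.19298526  0.02783416]
[0.13082535 0.14317907 0.15669236]
0.12 635 [ 0.4522 -0.1936  0.025 ]
0.124 855 [ 0.4516 -0.1936  0.0264]
0.128 1092 [ 0.4506 -0.1937  0.0285]
0.132 1025 [ 0.4507 -0.1937  0.0287]
0.136 1111 [ 0.4507 -0.1937  0.0287]
0.14 1250 [ 0.4507 -0.1936  0.0287]
0.14400000000000002 1999 [ 0.4518 -0.1937  0.0287]
```

Emit:
play_rows:
  plan:
    - [20, 0, -1, 0, 1]
    - [40, 0, -1, 0, 1]
    - [50, 0, -1, 0, 1]
    - [54, 0, -1, 0, 1]
    - [55, 0, -1, 0, 1]
    - [56, 0, -1, 0, 1]
    - [56, 0, -1, 0, 1]
    - [56, 0, -1, 0, 1]

```text
time: 33.48
tool_pos: [0.4509, -0.1943, 0.0627]
tool_rot: [0.707, -0.0, 0.707, -0.0]
contact_force: [-1.0, 1.2, 0.9]
gripper_width: 0.684
```

Emit:
play_rows:
  plan:
    - [0.5, 0, 0, 0, 1]
    - [1, 0, 0, 0, 1]
    - [1, 0, 0, 0, 1]

```text
time: 33.85
tool_pos: [0.4508, -0.1941, 0.0613]
tool_rot: [0.707, -0.0, 0.707, 0.0]
contact_force: [-1.1, 0.8, 1.4]
gripper_width: 0.682
```

Emit:
play_rows:
  plan:
    - [0.5, 0, 0, 0, 1]
    - [1, 0, 0, 0, 1]
    - [1, 0, 0, 0, 1]

```text
time: 34.22
tool_pos: [0.4508, -0.1942, 0.0603]
tool_rot: [0.707, -0.0, 0.707, 0.0]
contact_force: [-2.4, 0.8, 1.9]
gripper_width: 0.679
```

Emit:
play_rows:
  plan:
    - [0.5, 0, 0, 0, 1]
    - [0.8, 0, 0, 0, 1]
    - [0.8, 0, 0, 0, 1]

```text
time: 34.6
tool_pos: [0.4508, -0.1942, 0.0595]
tool_rot: [0.707, -0.0, 0.707, 0.0]
contact_force: [-2.4, 1.8, 2.6]
gripper_width: 0.681
```

Emit:
play_rows:
  plan:
    - [0, 0, 0, 0, -0.8]
    - [0, 0, 0, 0, -1]
    - [0, 0, 0, 0, -1]
    - [0, 0, 0, 0, -1]
    - [-40, 0, 0, 0, -1]
    - [-90, 0, 0, 0, -1]
    - [-90, 0, 0, 0, -1]
    - [-90, 0, 0, 0, -1]

```text
time: 35.6
tool_pos: [0.4506, -0.1941, 0.1492]
tool_rot: [0.707, -0.0, 0.707, 0.0]
contact_force: [-0.8, 0.1, -0.2]
gripper_width: 0.999
```

Run:
```python
from h import *
tray(("scene","wrist"),[(-.194,.450,2),(-.194,.450,0),(-.2996,.5478,0),(-.3998,.5531,1),(-.2994,.4346,1),(-.398,.432,0)])
go(.4346,-.2994,.12,90)
```

```text
scene placed 124 [ 0.4511 -0.1938  0.0286]
scene pot 130 [ 0.4529 -0.1947  0.0261]
scene pot 216 [ 0.5493 -0.2997  0.0281]
scene liner 170 [ 0.5542 -0.3996  0.0286]
scene liner 138 [ 0.4355 -0.2992  0.0286]
scene pot 234 [ 0.4336 -0.3984  0.0281]
wrist placed 859 [ 0.45   -0.1935  0.0286]
wrist pot 636 [ 0.4468 -0.1929  0.0258]
wrist pot 335 [ 0.547  -0.2988  0.0283]
wrist liner 554 [ 0.5528 -0.3993  0.0286]
wrist liner 863 [ 0.4343 -0.2988  0.0286]
wrist pot 1301 [ 0.4319 -0.3972  0.0281]
t35.70 pos [ 0.4498 -0.1937  0.1477] yaw90.0 w0.998 F [-0.1 -0.1 -0.3] -> shift [  27.6 -105.8  -15.2] turn 0.000 j6 -2.13
```

The first liner is seated on axis (rim height 0.084). Next is the liner at (0.4346, −0.299).

Emit:
play_rows:
  plan:
    - [0, -60, -8, 0, -0.85]
    - [20, -106, -15, 0, -0.85]
    - [26, -106, -15, 0, -0.85]
    - [26, -106, -15, 0, -0.85]
    - [26, -106, -15, 0, -0.85]

```text
time: 36.33
tool_pos: [0.4359, -0.2993, 0.1233]
tool_rot: [0.707, -0.0, 0.707, 0.001]
contact_force: [0.5, -0.6, 0.3]
gripper_width: 0.926
```

Run:
```python
from h import *
go(.4346,-.2994,.040,90)
```

```text
t36.33 pos [ 0.4359 -0.2993  0.1233] yaw90.1 w0.926 F [ 0.5 -0.6  0.3] -> shift [83.3 -0.2 -1.3] turn 0.001 j6 -2.31
```

Emit:
play_rows:
  plan:
    - [40, 0, -1, 0, -0.85]
    - [70, 0, -1, 0, -0.85]
    - [82, 0, -1, 0, -0.85]
    - [82, 0, -1, 0, -0.85]
    - [82, 0, -1, 0, -0.85]

```text
time: 36.95
tool_pos: [0.4359, -0.3009, 0.0432]
tool_rot: [0.708, -0.001, 0.706, -0.0]
contact_force: [0.3, 0.1, 0.1]
gripper_width: 0.922
```

Emit:
play_rows:
  plan:
    - [0, 0, 0, 0, 1]
    - [0, 0, 0, 0, 1]
    - [0, 0, 0, 0, 1]
    - [0, 0, 0, 0, 1]
    - [0, 0, 0, 0, 1]

```text
time: 37.58
tool_pos: [0.4361, -0.3013, 0.0435]
tool_rot: [0.708, -0.001, 0.706, -0.001]
contact_force: [0.3, 0.2, 6.5]
gripper_width: 0.681
```

Emit:
play_rows:
  plan:
    - [-5, 0, 0, 0, 1]
    - [-30, 0, 0, 0, 1]
    - [-75, 0, 0, 0, 1]
    - [-75, -50, -1, 0, 1]
    - [-75, -98, -2, 0, 1]
    - [-75, -98.5, -2, 0, 1]
    - [-75, -98.5, -2, 0, 1]
    - [-75, -98.5, -2, 0, 1]

```text
time: 38.58
tool_pos: [0.4327, -0.3974, 0.116]
tool_rot: [0.707, -0.0, 0.707, 0.001]
contact_force: [-0.4, 0.2, -0.8]
gripper_width: 0.681
```

```bash
cat >> h.py <<'E'
def over(x,y,f=None):
    """held liner over pot: liner axis and top, pot rim"""
    f=manip.grab_frame("wrist"); W=cloud(f).reshape(-1,3); t=manip.state()["tool_pos"]
    for dz in (.014,.018,.022):
        P=circles(f,(t[0]-.045,t[0]+.045,t[1]-.04,t[1]+.04),t[2]+dz,tol=.002); print("liner",len(P),np.round(fitc(P,.03),4))
    P=circles(f,(x-.05,x+.05,y-.05,y+.05),.051); print("pot",len(P),np.round(fitc(P,.03),4))
E
python3 - <<'E'
from h import *
go(.4323,-.3982,.060,90); over(.4323,-.3982)
E
```

```text
t38.58 pos [ 0.4327 -0.3974  0.116 ] yaw90.1 w0.681 F [-0.4  0.2 -0.8] -> shift [56.  -0.9 -0.3] turn 0.001 j6 -2.44
liner 1058 [ 0.4302 -0.3969  0.0287]
liner 1213 [ 0.4302 -0.3969  0.0288]
liner 2005 [ 0.4313 -0.3969  0.0288]
pot 817 [ 0.4317 -0.3986  0.0279]
```

Emit:
play_rows:
  plan:
    - [20, -1.4, 1.5, 0, 1]
    - [36, -1.4, 1.5, 0, 1]
    - [44, -1.4, 1.5, 0, 1]
    - [48, -1.4, 1.5, 0, 1]
    - [49, -1.4, 1.5, 0, 1]
    - [50, -1.4, 1.5, 0, 1]
    - [50, -1.4, 1.5, 0, 1]
    - [50, -1.4, 1.5, 0, 1]

```text
time: 39.62
tool_pos: [0.4344, -0.4001, 0.0669]
tool_rot: [0.707, -0.0, 0.707, 0.0]
contact_force: [-1.4, 1.1, -0.1]
gripper_width: 0.681
```

Emit:
play_rows:
  plan:
    - [0.5, 0, 0, 0, 1]
    - [1, 0, 0, 0, 1]
    - [1, 0, 0, 0, 1]

```text
time: 40.0
tool_pos: [0.4343, -0.4001, 0.0655]
tool_rot: [0.707, -0.0, 0.707, 0.0]
contact_force: [-1.6, 2.4, 0.4]
gripper_width: 0.678
```

Emit:
play_rows:
  plan:
    - [0.5, 0, 0, 0, 1]
    - [1, 0, 0, 0, 1]
    - [1, 0, 0, 0, 1]

```text
time: 40.38
tool_pos: [0.4343, -0.4001, 0.0644]
tool_rot: [0.707, -0.0, 0.707, 0.0]
contact_force: [-1.4, 1.5, 1.3]
gripper_width: 0.684
```

Emit:
play_rows:
  plan:
    - [0, 1, -0.5, 0, 1]
    - [0.5, 1, -0.5, 0, 1]
    - [1, 1, -0.5, 0, 1]
    - [1, 1, -0.5, 0, 1]

```text
time: 40.88
tool_pos: [0.4338, -0.3993, 0.0635]
tool_rot: [0.707, -0.0, 0.707, -0.0]
contact_force: [-0.2, 0.0, 0.2]
gripper_width: 0.68
```

Emit:
play_rows:
  plan:
    - [0.5, 0, 0, 0, 1]
    - [0.8, 0, 0, 0, 1]
    - [0.8, 0, 0, 0, 1]

```text
time: 41.25
tool_pos: [0.4338, -0.3992, 0.0627]
tool_rot: [0.707, -0.0, 0.707, 0.0]
contact_force: [-2.0, 0.9, 1.5]
gripper_width: 0.678
```

Emit:
play_rows:
  plan:
    - [0.4, 0, 0, 0, 1]
    - [0.4, 0, 0, 0, -0.85]
    - [0.4, 0, 0, 0, -0.85]
    - [0.4, 0, 0, 0, -0.85]
    - [0.4, 0, 0, 0, -0.85]
    - [-40, 0, 0, 0, -0.85]
    - [-90, 0, 0, 0, -0.85]
    - [-90, 0, 0, 0, -0.85]

```text
time: 42.25
tool_pos: [0.4361, -0.4017, 0.1587]
tool_rot: [0.709, -0.003, 0.705, -0.003]
contact_force: [0.2, -0.6, -0.5]
gripper_width: 0.925
```

Run:
```python
from h import *
tray(("scene","wrist"),[(-.194,.450,2),(-.2996,.5478,0),(-.3998,.5531,1),(-.398,.432,2)])
go(.5531,-.3998,.12,90)
```

```text
scene placed 116 [ 0.451  -0.1937  0.0287]
scene pot 217 [ 0.5493 -0.2997  0.0281]
scene liner 169 [ 0.5541 -0.3996  0.0285]
scene placed 168 [ 0.4333 -0.3985  0.0286]
wrist placed 1074 [ 0.4503 -0.1943  0.0286]
wrist pot 207 [ 0.547  -0.2991  0.0292]
wrist liner 568 [ 0.5528 -0.4001  0.0286]
wrist placed 809 [ 0.4319 -0.3986  0.0286]
t42.35 pos [ 0.4341 -0.3993  0.1533] yaw90.0 w0.923 F [-0.4 -0.5 -0.4] -> shift [ 33.5  -0.4 119. ] turn 0.000 j6 -2.44
```

Both are seated. The last liner is at (0.554, −0.400).

Emit:
play_rows:
  plan:
    - [0, 0, 50, 0, -0.85]
    - [10, 0, 100, 0, -0.85]
    - [33, -0.4, 119.5, 0, -0.85]
    - [33, -0.4, 119.5, 0, -0.85]
    - [33, -0.4, 119.5, 0, -0.85]
    - [33, -0.4, 119.5, 0, -0.85]

```text
time: 43.1
tool_pos: [0.5527, -0.4, 0.1206]
tool_rot: [0.707, -0.0, 0.707, -0.0]
contact_force: [-0.2, -0.1, -0.7]
gripper_width: 0.922
```

Run:
```python
from h import *
go(.554,-.3998,.042,90)
```

```text
t43.10 pos [ 0.5527 -0.4     0.1206] yaw90.0 w0.922 F [-0.2 -0.1 -0.7] -> shift [78.6  0.2  1.2] turn -0.001 j6 -2.31
```

Emit:
play_rows:
  plan:
    - [40, 0, 1, 0, -0.85]
    - [66, 0, 1, 0, -0.85]
    - [78, 0, 1, 0, -0.85]
    - [78, 0, 1, 0, -0.85]
    - [78, 0, 1, 0, -0.85]

```text
time: 43.72
tool_pos: [0.5551, -0.4004, 0.0436]
tool_rot: [0.708, -0.001, 0.706, -0.001]
contact_force: [0.7, -0.5, 0.1]
gripper_width: 0.928
```

Emit:
play_rows:
  plan:
    - [0, 0, 0, 0, 1]
    - [0, 0, 0, 0, 1]
    - [0, 0, 0, 0, 1]
    - [0, 0, 0, 0, 1]
    - [0, 0, 0, 0, 1]

```text
time: 44.35
tool_pos: [0.5554, -0.4005, 0.0438]
tool_rot: [0.708, -0.001, 0.706, -0.001]
contact_force: [-0.4, -0.4, 5.7]
gripper_width: 0.678
```

Emit:
play_rows:
  plan:
    - [-5, 0, 0, 0, 1]
    - [-30, 0, 0, 0, 1]
    - [-75, 0, 0, 0, 1]
    - [-75, 50, -2, 0, 1]
    - [-75, 100, -5, 0, 1]
    - [-75, 100, -5, 0, 1]
    - [-75, 100, -5, 0, 1]
    - [-75, 100, -5, 0, 1]

```text
time: 45.35
tool_pos: [0.5493, -0.3005, 0.1167]
tool_rot: [0.707, 0.0, 0.707, -0.0]
contact_force: [-0.6, 0.1, 0.1]
gripper_width: 0.676
```

Run:
```python
from h import *
go(.549,-.2997,.060,90); over(.548,-.2996)
```

```text
t45.35 pos [ 0.5493 -0.3005  0.1167] yaw90.0 w0.676 F [-0.6  0.1  0.1] -> shift [56.7  0.8 -0.3] turn -0.001 j6 -2.19
liner 1075 [ 0.5463 -0.2999  0.0288]
liner 1214 [ 0.5463 -0.3     0.0288]
liner 1963 [ 0.5474 -0.2999  0.0288]
pot 811 [ 0.5475 -0.2994  0.0278]
```

Emit:
play_rows:
  plan:
    - [20, 0.4, 1, 0, 1]
    - [36, 0.4, 1, 0, 1]
    - [44, 0.4, 1, 0, 1]
    - [48, 0.4, 1, 0, 1]
    - [50, 0.4, 1, 0, 1]
    - [51, 0.4, 1, 0, 1]
    - [51, 0.4, 1, 0, 1]
    - [51, 0.4, 1, 0, 1]

```text
time: 46.4
tool_pos: [0.5504, -0.2992, 0.066]
tool_rot: [0.707, -0.0, 0.707, -0.0]
contact_force: [-0.5, -1.9, -0.3]
gripper_width: 0.684
```

Emit:
play_rows:
  plan:
    - [0.5, 0, 0, 0, 1]
    - [1, 0, 0, 0, 1]
    - [1, 0, 0, 0, 1]

```text
time: 46.78
tool_pos: [0.5503, -0.2994, 0.0649]
tool_rot: [0.707, -0.0, 0.707, -0.0]
contact_force: [0.4, -1.0, 0.8]
gripper_width: 0.677
```

Emit:
play_rows:
  plan:
    - [0.5, 0, 0, 0, 1]
    - [1, 0, 0, 0, 1]
    - [1, 0, 0, 0, 1]

```text
time: 47.15
tool_pos: [0.5504, -0.2994, 0.0638]
tool_rot: [0.707, -0.0, 0.707, -0.0]
contact_force: [-1.3, -1.6, 1.2]
gripper_width: 0.68
```

Emit:
play_rows:
  plan:
    - [0.3, -0.5, -0.3, 0, 1]
    - [0.8, -0.5, -0.3, 0, 1]
    - [0.8, -0.5, -0.3, 0, 1]

```text
time: 47.52
tool_pos: [0.5501, -0.2997, 0.0629]
tool_rot: [0.707, -0.0, 0.707, 0.0]
contact_force: [-0.5, -2.1, 1.5]
gripper_width: 0.679
```

Emit:
play_rows:
  plan:
    - [0.5, 0, 0, 0, 1]
    - [0.5, 0, 0, 0, -0.85]
    - [0.5, 0, 0, 0, -0.85]
    - [0.5, 0, 0, 0, -0.85]
    - [0.5, 0, 0, 0, -0.85]
    - [-40, 0, 0, 0, -0.85]
    - [-90, 0, 0, 0, -0.85]
    - [-90, 0, 0, 0, -0.85]

```text
time: 48.52
tool_pos: [0.5529, -0.3016, 0.1592]
tool_rot: [0.71, -0.002, 0.704, -0.002]
contact_force: [-0.2, -0.4, 0.3]
gripper_width: 0.922
```

Emit:
play_rows:
  plan:
    - [-60, 30, -20, 0, -0.85]
    - [-110, 90, -40, 0, -0.85]
    - [-130, 150, -60, 0, -0.85]
    - [-130, 180, -60, 0, -0.85]
    - [-130, 180, -60, 0, -0.85]
    - [-130, 180, -60, 0, -0.85]
    - [-130, 180, -60, 0, -0.85]

```text
time: 49.4
tool_pos: [0.4897, -0.1205, 0.2817]
tool_rot: [0.706, 0.001, 0.708, -0.0]
contact_force: [-0.5, -0.2, 0.1]
gripper_width: 0.927
```

Run:
```python
from h import *
tray(("scene","wrist"),[(-.194,.450,2),(-.2996,.5478,2),(-.398,.432,2)])
s=manip.state(); print(s["time"],s["tool_pos"])
f=manip.grab_frame("wrist"); save(f,"w20")
for p in pens(f,.030,.042,(.36,.58,-.08,.16)): print(p["c"],p["L"],p["yaw"],p["z"],p["col"])
a,_=ortho(f,.36,.68,-.45,.2,1200,zmax=.12)
cv2.imwrite("pics/f.png",a[...,::-1])
```

```text
scene placed 113 [ 0.4511 -0.1937  0.0285]
scene placed 136 [ 0.549  -0.2997  0.0287]
scene placed 163 [ 0.4332 -0.3984  0.0286]
wrist placed 383 [ 0.4502 -0.1933  0.0286]
wrist placed 356 [ 0.548  -0.2993  0.0286]
wrist placed 518 [ 0.432  -0.3979  0.0287]
49.5 [ 0.48983303 -0.12050995  0.28192833]
[0.4703 0.0761] [ 38.2 124. ] -5.81 0.036 [187. 114.  99.]
[0.463  0.1166] [ 31.6 122.4] -5.71 0.0361 [131. 146. 113.]
[ 0.4479 -0.0155] [ 41.8 123. ] -6.12 0.0361 [235. 212. 113.]
```

View pics/w20.png

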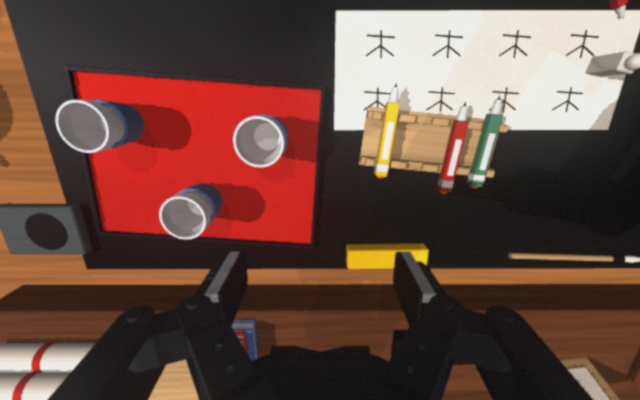

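All three liners sit in their pots and the three pens are in notches. But red (455,150) now sits about 13 mm off centre towards the ledge, so it was probably the knocked one. It is still in tolerance, but I'll recentre it.

Run:
```python
from h import *
go(.4665,.063,.12,84.3)
```

```text
t49.55 pos [ 0.4899 -0.1205  0.2821] yaw89.9 w0.924 F [-0.7  0.2  0.4] -> shift [162.2 183.3 -23.4] turn 0.098 j6 -1.96
```

Emit:
play_rows:
  plan:
    - [40, 50, -10, 0.1, 0.2]
    - [80, 110, -23, 0.1, 0.2]
    - [120, 165, -23, 0.1, 0.2]
    - [160, 183, -23, 0.1, 0.2]
    - [160, 183, -23, 0.1, 0.2]
    - [160, 183, -23, 0.1, 0.2]
    - [160, 183, -23, 0.1, 0.2]
    - [160, 183, -23, 0.1, 0.2]

```text
time: 50.55
tool_pos: [0.4682, 0.0625, 0.1247]
tool_rot: [0.707, 0.036, 0.705, -0.036]
contact_force: [0.3, 0.1, 0.0]
gripper_width: 0.403
```

Run:
```python
from h import *
f=manip.grab_frame("wrist"); save(f,"w21")
for p in pens(f,.0315,.042,(.36,.58,-.08,.16)): print(p["c"],p["L"],p["yaw"],p["z"],p["col"])
go(.4665,.063,.031,84.3)
```

```text
[0.4705 0.0663] [ 16.9 121.1] -5.84 0.0362 [190.  93.  82.]
[0.4607 0.1103] [ 17.  117.7] -5.78 0.0362 [102. 136. 112.]
[ 0.4475 -0.0279] [ 18.1 120.9] -5.91 0.0362 [236. 219.  83.]
t50.60 pos [0.468  0.0627 0.1243] yaw84.2 w0.401 F [0.2 0.2 0.3] -> shift [93.3  0.2 -1.7] turn -0.002 j6 -1.49
```

View pics/w21.png

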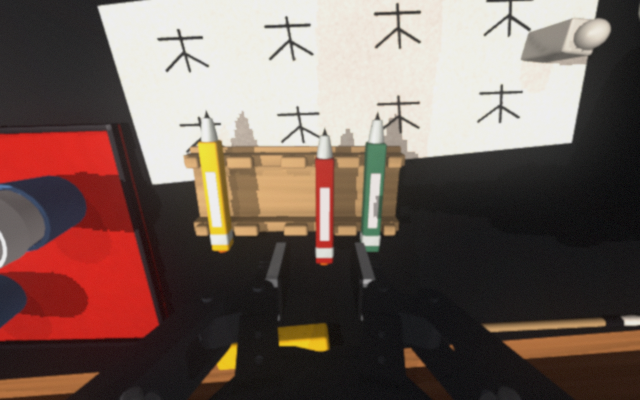

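All three black tips are out, at (207,117), (324,133) and (377,118). Red sits low, as measured (+13 mm along, +3.7 mm sideways). I regrip and recentre it.

Emit:
play_rows:
  plan:
    - [40, 3, -1.5, 0, 0.2]
    - [75, 3, -1.5, 0, 0.2]
    - [90, 3, -1.5, 0, 0.2]
    - [91, 3, -1.5, 0, 0.2]
    - [91, 3, -1.5, 0, 1]
    - [91, 3, -1.5, 0, 1]
    - [91, 3, -1.5, 0, 1]
    - [91, 3, -1.5, 0, 1]

```text
time: 51.6
tool_pos: [0.4672, 0.0665, 0.0337]
tool_rot: [0.707, 0.035, 0.705, -0.035]
contact_force: [-1.6, -0.4, 6.7]
gripper_width: 0.143
```

Emit:
play_rows:
  plan:
    - [-8, 0, 0, 0, 1]
    - [-16, 0, 0, 0, 1]
    - [-20, -2, -7, 0, 1]
    - [-20, -3.5, -13, 0, 1]
    - [-20, -3.5, -13, 0, 1]
    - [-20, -3.5, -13, 0, 1]

```text
time: 52.35
tool_pos: [0.4522, 0.0643, 0.0516]
tool_rot: [0.706, 0.035, 0.706, -0.035]
contact_force: [0.0, -0.2, -1.1]
gripper_width: 0.146
```

Run:
```python
from h import *
go(.4535,.0640,.032,84.3)
for n in ("side","scene"):
  f=manip.grab_frame(n)
  for p in pens(f,.044,.062,(.36,.58,.03,.095)): print(n,p["c"],p["L"],p["yaw"],p["z"],p["col"])
```

```text
t52.35 pos [0.4522 0.0643 0.0516] yaw84.3 w0.146 F [ 0.  -0.2 -1.1] -> shift [19.6 -0.2  1.4] turn -0.000 j6 -1.49
```

Emit:
play_rows:
  plan:
    - [8, 0, 1, 0, 1]
    - [14, 0, 1, 0, 1]
    - [16, 0, 1, 0, 1]
    - [17, 0, 1, 0, 1]
    - [17, 0, 1, 0, 1]

```text
time: 53.08
tool_pos: [0.4535, 0.0642, 0.0349]
tool_rot: [0.706, 0.035, 0.706, -0.035]
contact_force: [-0.2, -0.4, 0.3]
gripper_width: 0.152
```

Emit:
play_rows:
  plan:
    - [0.5, 0, 0, 0, 1]
    - [0.5, 0, 0, 0, 0.2]
    - [0.5, 0, 0, 0, 0.2]
    - [0.5, 0, 0, 0, 0.2]
    - [-20, 0, 0, 0, 0.2]
    - [-70, 0, 0, 0, 0.2]
    - [-130, 0, 0, 0, 0.2]
    - [-180, 0, 0, 0, 0.2]

```text
time: 54.08
tool_pos: [0.4536, 0.0642, 0.2175]
tool_rot: [0.707, 0.035, 0.706, -0.035]
contact_force: [0.6, -0.7, -0.6]
gripper_width: 0.399
```

Emit:
play_rows:
  plan:
    - [-40, -60, 60, 0, 0.2]
    - [-60, -120, 60, 0, 0.2]
    - [-60, -150, 60, 0, 0.2]
    - [-60, -150, 60, 0, 0.2]
    - [-60, -150, 60, 0, 0.2]

```text
time: 54.7
tool_pos: [0.4979, -0.0907, 0.2744]
tool_rot: [0.706, 0.036, 0.706, -0.035]
contact_force: [0.5, 0.6, -0.5]
gripper_width: 0.4
```

Run:
```python
from h import *
tray(("scene","wrist"),[(-.194,.450,2),(-.2996,.5478,2),(-.398,.432,2)])
go(.5,0,.3,84)
f=manip.grab_frame("wrist"); save(f,"w22")
u=np.array([.995,-.0995]);v=np.array([.0995,.995]);m=np.array([.4625,.0403])
for z0 in (.030,.0335):
  for p in pens(f,z0,.042,(.36,.58,-.08,.16)): print(p["c"],(p["c"]-m)@u+.0075,(p["c"]-m)@v,p["L"],p["yaw"],p["z"],p["col"])
```

```text
scene placed 116 [ 0.4512 -0.1937  0.0286]
scene placed 133 [ 0.5492 -0.2996  0.0287]
scene placed 153 [ 0.4333 -0.3984  0.0287]
wrist placed 424 [ 0.4502 -0.1932  0.0286]
wrist placed 359 [ 0.5478 -0.2993  0.0286]
wrist placed 553 [ 0.4319 -0.3979  0.0286]
t54.80 pos [ 0.4979 -0.0898  0.2742] yaw84.4 w0.399 F [0.8 0.1 0. ] -> shift [-25.7  89.6  -6.7] turn 0.006 j6 -1.80
[0.461  0.1163] -0.001554500000000002 0.07547074999999999 [ 31.  124.4] -5.44 0.0361 [126.5 146.  112. ]
[0.4563 0.0757] -0.0021913000000000384 0.034606099999999994 [ 41.6 126. ] -5.71 0.036 [194. 137. 106.]
[ 0.4459 -0.0278] -0.002241050000000005 -0.0694112 [ 17.1 123.4] -6.01 0.0362 [236. 214. 105.]
[0.4649 0.1093] 0.0030224999999999584 0.06889379999999999 [ 17.5 113.7] -5.71 0.0363 [115.  143.  119.5]
[0.46   0.0633] 0.002723999999999998 0.022636249999999993 [ 17.2 115.5] -5.29 0.0363 [193.  97.  91.]
[ 0.4498 -0.0282] 0.0016792499999999568 -0.06942115000000001 [ 17.1 110.6] -5.71 0.0363 [237. 215.  98.]
```

View pics/w22.png

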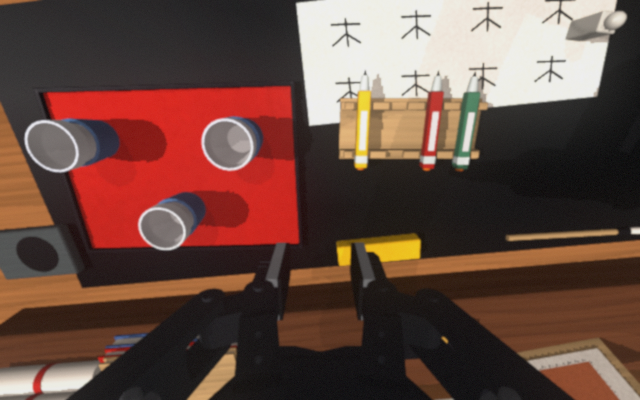

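All pens are centred within 3 mm in their notches at z_top 0.036, and all liners are upright in their pots at the right height. Handing in.

```bash
python3 -c "
from plant import manip; print(manip.job_done())"
```

```text
the job is handed in; nothing more can be done
None
```

The desk is set up and the job was handed in at about 55 s. No verdict comes back, so this rests on my own last checks.

- **Pens:** Three were present (green, the largest red, and yellow); there was no blue pen, and I left the two smaller red pens alone. Each was clicked against the ledge: the force rose to 3–4 N and then dropped to zero, and the black tips show. They lie in the +69 (green), +23 (red) and −69 mm (yellow) notches, within about 3 mm of central and 0.5° of square, with barrel tops at 36 mm as expected.
- **Red pen:** It was found about 13 mm off centre after the liner work, probably the knock. I regripped it and recentred it.
- **Liners:** All three were lowered into pots of their own with about 3 N or less of contact. Their rims now sit at about 84 mm, as expected. Each is within about 1–2 mm of where its pot's axis was measured before placing, as the pot rims are hidden now.
- **Bystanders and limits:** The other objects look unmoved in the final picture, though I did not measure them. The highest contact force I read was about 29 N, while setting the red pen down.
- **Disagreement:** The cameras and tool readings differed by 1–2 mm in x, within the stated calibration.

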